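# Fit the carrier plate on the test stand

## Task

Draw the metal carrier plate out of the riser by its upright lug, set it down flat on the open bench and let go of it. Then take it by its square hub and lower it, without dropping it, over the stand's shaft and locating pin together, until it sits flat and fully home on the pad with the lug next to the stand's rod; leave it released there. Leave the other things on the bench where they are, and do not tip the plate over.

Things in the scene. Friction and masses are not known exactly. Their poses are not given: they have to be found in the camera images.
- carrier: Loose metal plate 90 x 90 x 8 mm, about 0.3 kg, with a square hub and, on a neck 24 mm wide and 8 thick reaching to x = 106, an upright lug. A bore of 18.4 mm diameter runs through hub and plate. Origin: bore's centre at the underside; +x to the lug, +z up (hub side). Starts on the riser's lower board, hub under the roof, lug (+x) out of its front within 5 degrees, so only the lug can be taken.
- lug (a point): Centre of the top of the carrier's upright lug: 22 mm long along the neck (carrier x), 16 mm wide (carrier y), 34 mm tall above the neck's top, its top 42 mm above the carrier's underside. It is 95 mm from the bore's axis.
- hub (a point): Centre of the hub's top end (mouth of the bore), 52 mm above the carrier's underside. The hub is 40 x 40 mm, its sides parallel to the plate's, 44 mm tall above the plate's top. Axes as the carrier's.
- pin_hole (a point): Centre, at the underside, of the 11 mm diameter hole through the carrier, 33 mm from the bore on the side away from the lug (carrier x = -33).
- stand: Fixed grey test stand. Base 18 mm thick, x -75 to +150, y -65 to +65 mm; on it a steel pad 84 x 84 mm, its top 26 mm above the bench. An upright shaft of 16 mm diameter at the origin stands 60 mm above the pad, tip tapered over 8 mm. Origin: shaft's axis at bench height; +x from shaft to tall rod, +z up. With the carrier home, the carrier's axes point as the stand's.
- seat (a point): Centre of the pad's top, on the shaft's axis: where the carrier's origin must come. Axes as the stand's. The bench between riser and stand (about 0.52 m ahead of the robot base and 0.06 m to its right, 70 mm around) is clear at the start.
- pin (a point): Foot of the locating pin, on the pad's top, 33 mm from the shaft's axis on the side away from the rod. The pin has 8 mm diameter and is 24 mm tall, tip tapered over its last 5 mm; the shaft is 36 mm taller.
- rod (a point): On the axis of the stand's tall rod, at the pad's height, 124 mm from the shaft's axis. 16 mm diameter, up to 223 mm above the bench; a small clamp on it, 158 to 192 mm above the bench, 34 mm wide, reaches from 117 to 168 mm from the shaft's axis. The rod stands 10 mm beyond the lug of a seated carrier, so a gripper cannot hold the lug there.
- riser: Fixed grey riser, open front to -x, +z up, origin at bench height. Lower board 15 mm thick, x -55 to +120, y -105 to +105 mm; cheeks 184 mm apart inside; roof x -30 to +120, underside 92, top 106 mm above the bench; on it a cream meter from x = -7 mm back, up to 200 mm above the bench. At the start the carrier's bore is within 10 mm of its origin in x and y.
- multimeter: Loose black hand meter, 80 x 150 x 43 mm, lying; leave it. Origin: centre of underside.
- transformer: Loose small transformer, 75 x 46 x 52 mm; leave it. Origin: centre of underside.
- jar: Loose grey screw jar with white cap, 60 mm diameter, 75 mm tall; leave it. Origin: centre of underside.
- parts_tray: Loose grey open tray, 80 x 100 x 35 mm; leave it. Origin: centre of underside.
- screwdriver: Loose black-handled screwdriver, 190 mm long, lying along its x; leave it. Origin: underside, near its middle.
- mug: Loose white mug, 76 mm diameter, 90 mm tall, handle at +y; leave it. Origin: centre of underside.
- wrench: Loose steel wrench, 170 mm long, lying along its x; leave it. Origin: underside, near its middle.
There are look-alikes about, which are no part of the job. Leave any purple or yellow look-alike of the carrier alone.

How it is judged:
By the outcome, as a careful person would: the job done as asked, in the order asked, and still so for the second after the job is handed in, with the robot touching nothing.
It also fails if it takes over 72 s, if anything falls off the work surface, if the arm or the gripper's body presses on something with over 40 N, if the wrist force passes 120 N, or if a joint passes its speed limit or range.

## Robot

A 6-joint arm with a two-finger parallel gripper is mounted at the origin on the work surface. World frame = base frame: x ahead of the robot, y to its left, z up, the work surface at z = 0. Lengths are in m, angles in rad, forces in N, time in s.
With the tool pointing down it reaches from about 0.25 to 0.8 m from the base axis. Payload 3.9 kg.
Tool frame: the origin (TCP) lies midway between the tips of the shut fingers; the grasp point (between the pads) lies behind it (robot.tcp_to_grasp is the z of the grasp point in the tool frame, in m); z points along the fingers, y is the direction in which the jaws open and shut (so a half turn about z gives the same grasp; the last joint's range is limited). The gripper opens to 85 mm and grips with 20 to 120 N. Pads are 22 mm wide; open, the fingers measure 114 mm over their backs; the gripper's body (76 mm by 85 mm) begins 54 mm behind the grasp point. The pads swing forward as they close: fully open they stand 13 mm farther back than shut.
Start: joints at [1.151, 0.26, -0.138, 1.173, 0, 1.571], TCP at [0.214, 0.479, 0.231] pointing down, gripper open.
Joint ranges: [-2.78, 2.78], [-0.83, 1.72], [-1.28, 1.37], [-1.9, 2.12], [-1.57, 1.48], [-3.14, 3.14]. Speed limits (rad/s): [2.57, 2.57, 3.14, 3.14, 3.14, 3.14].

## Interface

Orientations are given as a rotation vector (axis times angle).
In Python, from station import robot, cams, job gives the robot as it stands.
- The arm moves only by the tool jog_arm, never from a script. Its argument "commands" is a list that holds one entry, the list of rows, each a list of 6 numbers: the shift along the tool's x, y, z in cm, then the turn, a rotation vector about the tool's x, y, z in degrees. In form: [[[dx, dy, dz, ax, ay, az], ...]]. A call has 1 to 10 rows; each row is the pose to reach, as a shift and turn from the pose commanded when the call began, along the tool's axes at that moment; what a row does not reach only later rows make up. A row lasts 1/10 s, in which the tool goes at most 50 mm and 8.59 degrees, less where a joint would pass 70% of its speed; a pose out of reach is approached as far as the arm can. A call with a gripper value outside its range is refused whole. "gripper" is the opening, from 0 (shut) to 1 (fully open), set as the call begins (left out, the last holds). The fingers move at their own pace and stop on an object; "newtons" is the grip in N (left out, the last holds). Time passes only in rows, so rows that repeat a pose let the fingers close. It gives the time, the measured TCP pose, the force and the opening at its end, in the units of the state.
- robot.sense(): the state, without advancing time (a new reading comes with each control period).
- cams.snapshot(name): name is "scene" or "top"; returns the picture (400x640x3 uint8, blue, green, red); there is no depth.
- cams.camera_params(name): a dict with "K" (3x3 intrinsics, pixels), "rvec" (rotation vector, rad) and "tvec" (3), from world to camera coordinates, as OpenCV has them. Camera axes: x right, y down, z forward; pixel columns grow to the right and rows downward; lengths in m; the calibration is good to about 2 mm. A picture is of the moment at which its call begins. camera_params takes no time and is no camera call.
- job.close_job(): hands the job in, once; it reports no verdict.
The state is a dict: "t": time; "q": joint angles; "qvel": joint speeds; "joint_efforts": joint torques, N m; "ee_pos": TCP position; "orientation": TCP orientation; "force": force on the tool from outside, world axes, zero at the start; "ft_torque": the same for the moment, N m; "width": finger opening in m.
Only numpy, scipy, OpenCV 4.12 (cv2) and the standard library are available. Lean on these libraries where they do the work, as an engineer would, in place of code of your own. Each camera call takes 0.05 s, during which the arm holds its last target.

## Working session

There is one attempt and no reset: what is moved stays moved. The work goes in short steps, Python scripts to look and compute and a tool call to move; the robot and the scene stay as the last step left them, time stands still between calls to the robot, and variables do not carry over. Pictures are saved under pics/ and viewed, and the job is handed in when it is done.

Besides the shell and the picture viewer there is one more tool, called after ">>>" in YAML: its name, and indented under it one key for each argument. jog_arm: Moves the arm, as the interface text tells. Its arguments: {"type":"object","properties":{"commands":{"type":"array"},"gripper":{"type":"number"},"newtons":{"type":"number"}},"required":["commands"]}

```bash
ls; mkdir -p pics
python3 - <<'E'
from station import robot,cams,job
import cv2
for n in("scene","top"):
    im=cams.snapshot(n);cv2.imwrite(f"pics/{n}0.png",im)
    p=cams.camera_params(n);print(n,p)
print(robot.sense(),robot.tcp_to_grasp)
E
```

```text
pics
scene {'K': array([[374.40813227,   0.        , 323.13972485],
       [  0.        , 374.40813227, 198.07365477],
       [  0.        ,   0.        ,   1.        ]]), 'rvec': array([ 2.28303622, -0.77897176,  0.31208017]), 'tvec': array([-0.40076531,  0.22160475,  0.84123887])}
top {'K': array([[427.93539044,   0.        , 316.24667444],
       [  0.        , 427.93539044, 201.77190023],
       [  0.        ,   0.        ,   1.        ]]), 'rvec': array([ 2.14060511, -2.20163934,  0.12080483]), 'tvec': array([-0.04043891,  0.46317643,  1.40283484])}
{'t': 0.1, 'q': array([ 1.15098894e+00,  2.60596826e-01, -1.39225074e-01,  1.17267252e+00,
        2.13133572e-05,  1.57076442e+00]), 'qvel': array([ 3.06719374e-04, -3.20518676e-04,  4.06890140e-03,  7.86823133e-04,
       -5.38926551e-06,  6.85583260e-04]), 'joint_efforts': array([-3.72585610e-04, -4.06509089e+01,  2.54527009e+01,  1.00261593e-02,
       -7.22543859e-05, -8.17721656e-06]), 'ee_pos': array([0.21373434, 0.47887503, 0.23056506]), 'orientation': array([-6.54472887e-01, -3.07228070e+00,  2.60152352e-03]), 'force': array([ 0.08712712, -1.17484705,  1.08057853]), 'ft_torque': array([ 0.03755867, -0.02761722, -0.00614754]), 'width': 0.08508676264675735} -0.0187
```

View pics/scene0.png

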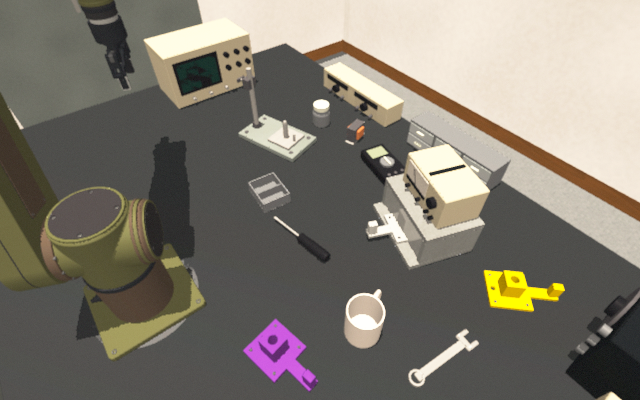

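View pics/top0.png

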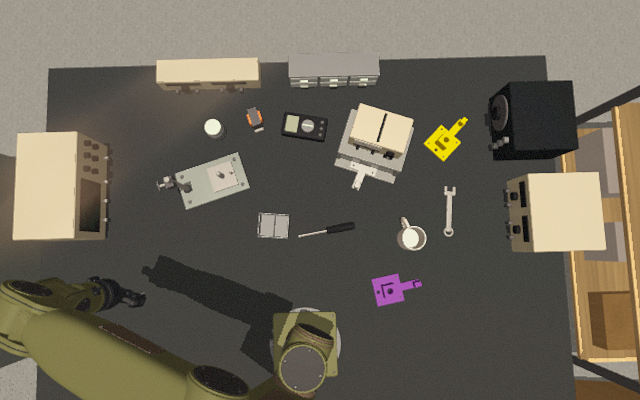

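```bash
cat > h.py <<'E'
import numpy as np,cv2
from station import robot,cams,job
P={n:cams.camera_params(n) for n in("scene","top")}
for p in P.values(): p["R"]=cv2.Rodrigues(p["rvec"])[0]; p["C"]=-p["R"].T@p["tvec"]
def ray(n,u,v):
    p=P[n]; d=p["R"].T@np.linalg.inv(p["K"])@np.array([u,v,1.]); return p["C"],d/np.linalg.norm(d)
def onz(n,u,v,z):
    c,d=ray(n,u,v); return c+d*(z-c[2])/d[2]
def tri(a,b):
    (c1,d1),(c2,d2)=ray("scene",*a),ray("top",*b)
    s=np.linalg.lstsq(np.c_[d1,-d2],c2-c1,rcond=None)[0]
    x,y=c1+d1*s[0],c2+d2*s[1]; return (x+y)/2,np.linalg.norm(x-y)
def proj(n,X):
    p=P[n]; return cv2.projectPoints(np.atleast_2d(np.array(X,float)),p["rvec"],p["tvec"],p["K"],None)[0][:,0]
def crop(im,x0,y0,w,h,s,name):
    cv2.imwrite(f"pics/{name}.png",cv2.resize(im[y0:y0+h,x0:x0+w],None,fx=s,fy=s,interpolation=cv2.INTER_CUBIC))
def tool(shift_world):
    R=cv2.Rodrigues(robot.sense()["orientation"])[0]; return R.T@np.array(shift_world)*100
E
python3 - <<'E'
from h import *
s=cv2.imread("pics/scene0.png");t=cv2.imread("pics/top0.png")
crop(s,355,185,100,75,8,"s_lug");crop(t,325,90,100,75,8,"t_lug1");crop(t,325,130,100,75,8,"t_lug")
crop(s,230,60,100,75+25,6,"s_st");crop(t,155,145,100,75,8,"t_st")
print(P["top"]["C"],P["scene"]["C"])
E
```

```text
[ 0.31383344 -0.04117702  1.44358107] [ 0.06187784 -0.5705928   0.76681113]
```

```bash
python3 -c "
import cv2,numpy as np
a=[cv2.imread(f'pics/{n}.png') for n in('s_lug','t_lug','s_st','t_st')]
print([x.shape for x in a])"
```

```text
[(600, 800, 3), (600, 800, 3), (600, 600, 3), (600, 800, 3)]
```

View pics/s_lug.png

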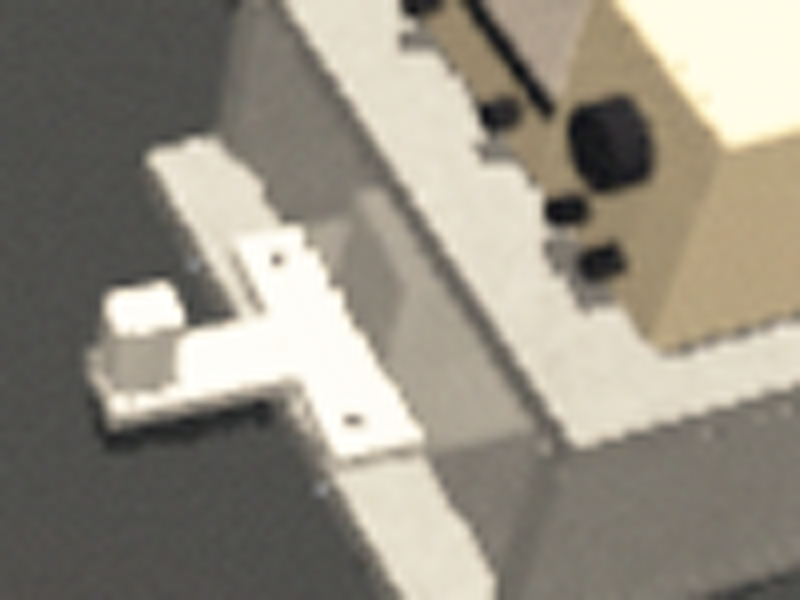

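View pics/t_lug.png

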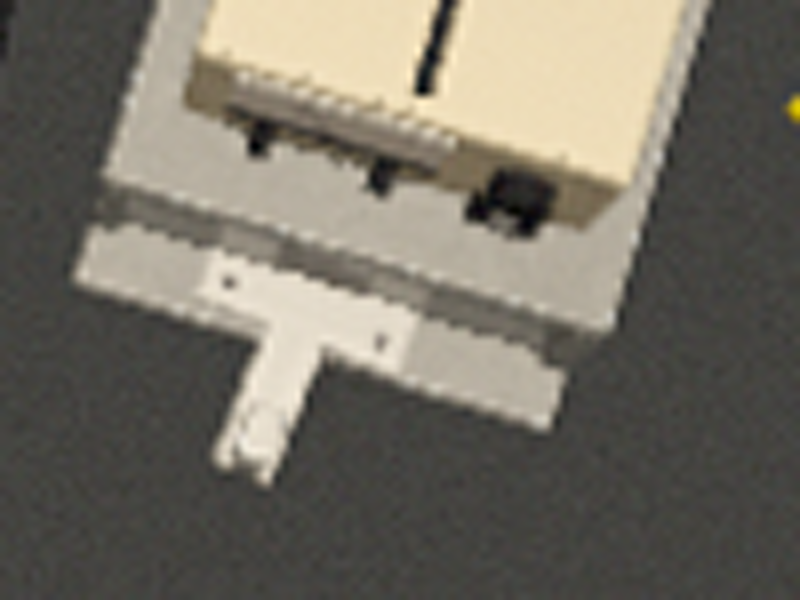

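View pics/s_st.png

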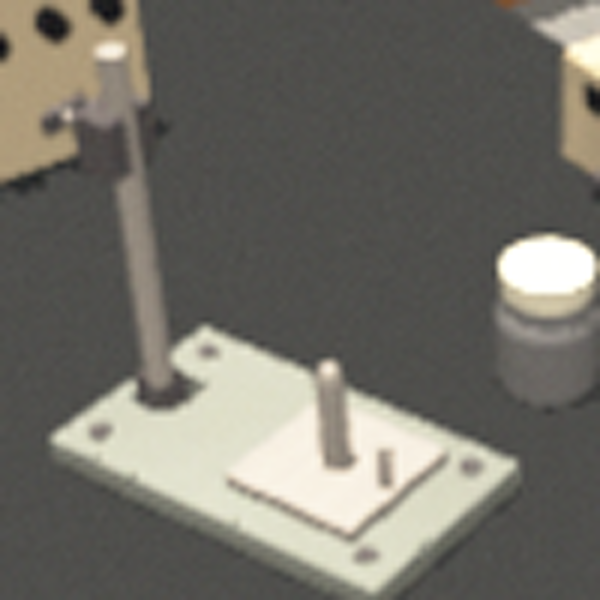

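View pics/t_st.png

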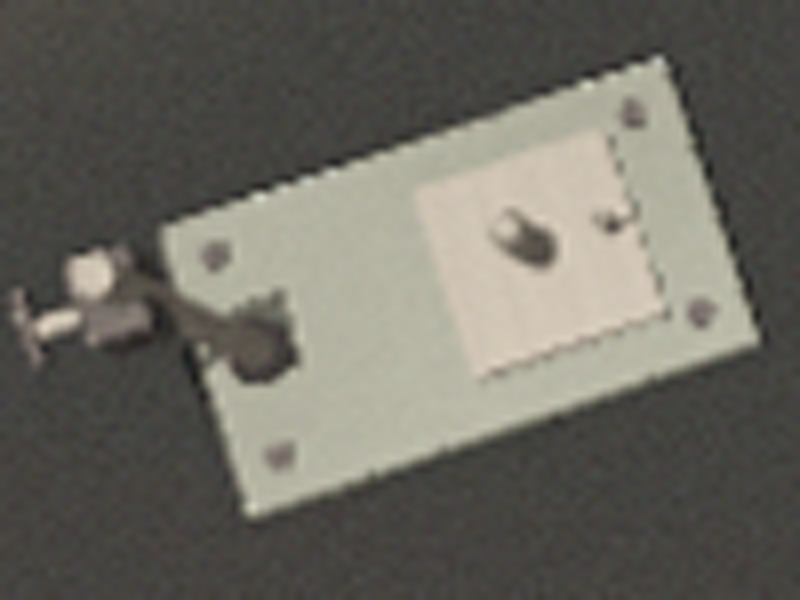

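```bash
cat >> h.py <<'E'
def cz(n,U,V,x0,y0,s,z): return onz(n,x0+(U+.5)/s-.5,y0+(V+.5)/s-.5,z)
def cp(U,V,x0,y0,s): return (x0+(U+.5)/s-.5,y0+(V+.5)/s-.5)
E
python3 - <<'E'
from h import *
np.set_printoptions(precision=4,suppress=True)
print("lugtop scene",cz("scene",143,308,355,185,8,.057))
print("neck end top cam",cz("top",213,465,325,130,8,.023),cz("top",268,487,325,130,8,.023))
print("neck root",cz("top",265,340,325,130,8,.023),cz("top",325,355,325,130,8,.023))
print("holes top",cz("top",229,282,325,130,8,.023),cz("top",381,341,325,130,8,.023))
print("holes scene",cz("scene",278,258,355,185,8,.023),cz("scene",354,419,355,185,8,.023))
print("plate corner scene",cz("scene",235,240,355,185,8,.023),cz("scene",338,458,355,185,8,.023))
print("riser lower corners top",cz("top",75,280,325,130,8,.015),cz("top",550,430,325,130,8,.015))
print("roof corners top",cz("top",105,180,325,130,8,.106),cz("top",612,330,325,130,8,.106))
print("base corners top",*[cz("top",*c,155,145,8,.018) for c in((163,228),(660,58),(760,345),(248,518))])
print("base corners scene",*[cz("scene",*c,230,60,6,.018) for c in((207,328),(518,465),(378,595),(52,440))])
print("pad top",*[cz("top",*c,155,145,8,.026) for c in((414,185),(605,128),(665,315),(478,380))])
print("pad scene",*[cz("scene",*c,230,60,6,.026) for c in((228,482),(330,405),(446,458),(350,533))])
print("shaft tip",cz("top",508,218,155,145,8,.086),cz("scene",330,367,230,60,6,.086), tri(cp(330,367,230,60,6),cp(508,218,155,145,8)))
print("pin tip",cz("top",603,215,155,145,8,.05),cz("scene",386,452,230,60,6,.05))
print("rod tip",cz("top",92,275,155,145,8,.223),cz("scene",111,48,230,60,6,.223))
E
```

```text
lugtop scene [ 0.515  -0.1862  0.057 ]
neck end top cam [ 0.5062 -0.1718  0.023 ] [ 0.4962 -0.1945  0.023 ]
neck root [ 0.5586 -0.1957  0.023 ] [ 0.5515 -0.2206  0.023 ]
holes top [ 0.5837 -0.1814  0.023 ] [ 0.5568 -0.2444  0.023 ]
holes scene [ 0.5858 -0.1792  0.023 ] [ 0.5582 -0.2404  0.023 ]
plate corner scene [ 0.5801 -0.1651  0.023 ] [ 0.5435 -0.248   0.023 ]
riser lower corners top [ 0.5879 -0.117   0.015 ] [ 0.5182 -0.3153  0.015 ]
roof corners top [ 0.6104 -0.1255  0.106 ] [ 0.5445 -0.3243  0.106 ]
base corners top [0.5729 0.4193 0.018 ] [0.64   0.2098 0.018 ] [0.5163 0.169  0.018 ] [0.4493 0.3832 0.018 ]
base corners scene [0.5746 0.4216 0.018 ] [0.64   0.2102 0.018 ] [0.5198 0.1683 0.018 ] [0.4519 0.3824 0.018 ]
pad top [0.5868 0.3119 0.026 ] [0.6089 0.2317 0.026 ] [0.5289 0.2073 0.026 ] [0.5037 0.2854 0.026 ]
pad scene [0.5036 0.2835 0.026 ] [0.584  0.3072 0.026 ] [0.6069 0.2301 0.026 ] [0.531  0.2093 0.026 ]
shaft tip [0.5608 0.2593 0.086 ] [0.5599 0.2633 0.086 ] (array([0.5591, 0.2593, 0.0887]), np.float64(0.0027273820473346267))
pin tip [0.5675 0.2282 0.05  ] [0.5675 0.2272 0.05  ]
rod tip [0.5192 0.3785 0.223 ] [0.5225 0.383  0.223 ]
```

```bash
cat >> h.py <<'E'
np.set_printoptions(precision=4,suppress=True)
def goto(xy,z,yaw):
    "tool shift (cm) and turn(deg) to reach TCP pos with tool down, tool-x yaw deg"
    s=robot.sense();R=cv2.Rodrigues(s["orientation"])[0]
    a=np.radians(yaw); X=np.array([np.cos(a),np.sin(a),0]);Z=np.array([0,0,-1.]);T=np.c_[X,np.cross(Z,X),Z]
    d=R.T@(np.array([*xy,z])-s["ee_pos"])*100; r=np.degrees(cv2.Rodrigues(R.T@T)[0].ravel())
    print("t",s["t"],"pos",s["ee_pos"],"yaw",np.degrees(np.arctan2(R[1,0],R[0,0])),"F",s["force"],"w",s["width"]);print("shift",d.round(2),"turn",r.round(2))
E
python3 -c "
from h import *
goto((.514,-.187),.13,156.3)"
```

```text
t 0.1 pos [0.2137 0.4789 0.2306] yaw 155.94863483312648 F [ 0.0871 -1.1748  1.0806] w 0.08508676264675735
shift [-54.56 -48.55  10.14] turn [-0.1  -0.   -0.35]
```

>>> jog_arm:
  commands:
    - [[-54.6, -48.6, 2, 0, 0, -0.35], [-54.6, -48.6, 2, 0, 0, -0.35], [-54.6, -48.6, 2, 0, 0, -0.35], [-54.6, -48.6, 2, 0, 0, -0.35], [-54.6, -48.6, 2, 0, 0, -0.35], [-54.6, -48.6, 2, 0, 0, -0.35], [-54.6, -48.6, 2, 0, 0, -0.35], [-54.6, -48.6, 2, 0, 0, -0.35], [-54.6, -48.6, 2, 0, 0, -0.35], [-54.6, -48.6, 2, 0, 0, -0.35]]
  gripper: 0.7

```text
t: 1.1
ee_pos: [0.4196, 0.0217, 0.2175]
orientation: [0.645, 3.075, 0.0]
force: [1.0, 0.3, -0.8]
width: 0.0598
```

```bash
python3 -c "
from h import *
goto((.514,-.187),.13,156.3)"
```

```text
t 1.1 pos [0.4196 0.0217 0.2175] yaw 156.2876559423892 F [ 1.0035  0.2983 -0.7642] w 0.05978771991346943
shift [-17.04 -15.32   8.74] turn [ 0.01 -0.   -0.01]
```

>>> jog_arm:
  commands:
    - [[-17, -15.3, 2, 0, 0, 0], [-17, -15.3, 4, 0, 0, 0], [-17, -15.3, 6, 0, 0, 0], [-17, -15.3, 8.7, 0, 0, 0], [-17, -15.3, 8.7, 0, 0, 0], [-17, -15.3, 8.7, 0, 0, 0], [-17, -15.3, 8.7, 0, 0, 0], [-17, -15.3, 8.7, 0, 0, 0]]

```text
t: 1.9
ee_pos: [0.5132, -0.1839, 0.1309]
orientation: [-0.644, -3.074, -0.001]
force: [-0.7, 0.5, -0.3]
width: 0.0598
```

Run:
```python
from h import *
s=cams.snapshot("scene");t=cams.snapshot("top")
crop(s,335,165,100,75,8,"s1");crop(t,305,120,100,75,8,"t1")
goto((.514,-.187),.0275,156.3)
```

```text
t 2.0 pos [ 0.5137 -0.1837  0.1317] yaw 156.37991495299542 F [ 0.1233 -0.1308 -0.467 ] w 0.0596334473812036
shift [-0.15 -0.3  10.42] turn [0.02 0.07 0.08]
```

View pics/s1.png

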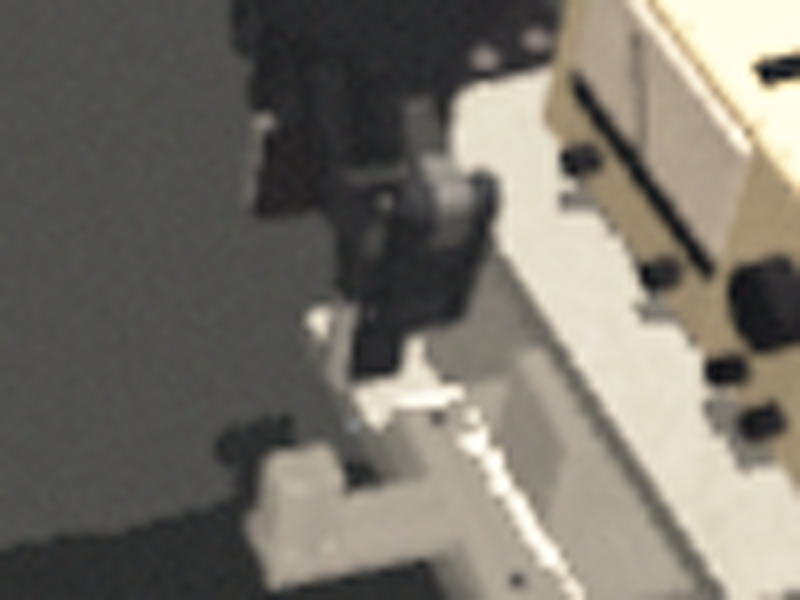

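View pics/t1.png

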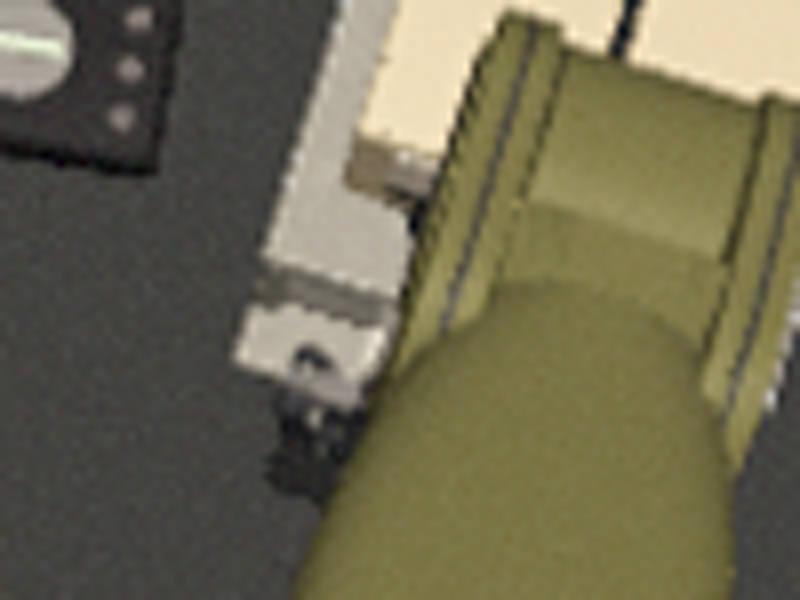

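Run:
```python
from h import *
cv2.imwrite("pics/s2.png",cams.snapshot("scene"))
```

```text
(no output)
```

View pics/s2.png

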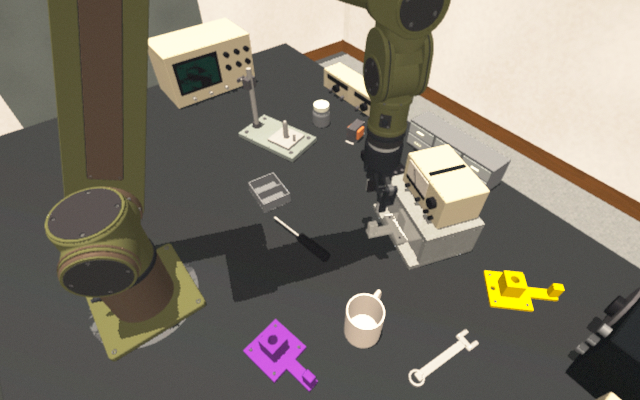

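>>> jog_arm:
  commands:
    - [[-0.15, -0.3, 2, 0, 0, 0], [-0.15, -0.3, 4, 0, 0, 0], [-0.15, -0.3, 6, 0, 0, 0], [-0.15, -0.3, 7, 0, 0, 0], [-0.15, -0.3, 8, 0, 0, 0], [-0.15, -0.3, 9, 0, 0, 0], [-0.15, -0.3, 9.8, 0, 0, 0], [-0.15, -0.3, 10.3, 0, 0, 0], [-0.15, -0.3, 10.3, 0, 0, 0]]

```text
t: 2.95
ee_pos: [0.5134, -0.1879, 0.027]
orientation: [-0.645, -3.074, -0.0]
force: [0.1, 1.1, 1.3]
width: 0.0599
```

Run:
```python
from h import *
s=cams.snapshot("scene");t=cams.snapshot("top")
crop(s,335,165,100,75,8,"s3")
goto((.514,-.187),.0275,156.3)
```

```text
t 3.05 pos [ 0.514  -0.1881  0.0278] yaw 156.29179205289853 F [-0.0299  0.656   0.2756] w 0.059538033198677495
shift [0.04 0.1  0.03] turn [ 0.    0.02 -0.01]
```

View pics/s3.png

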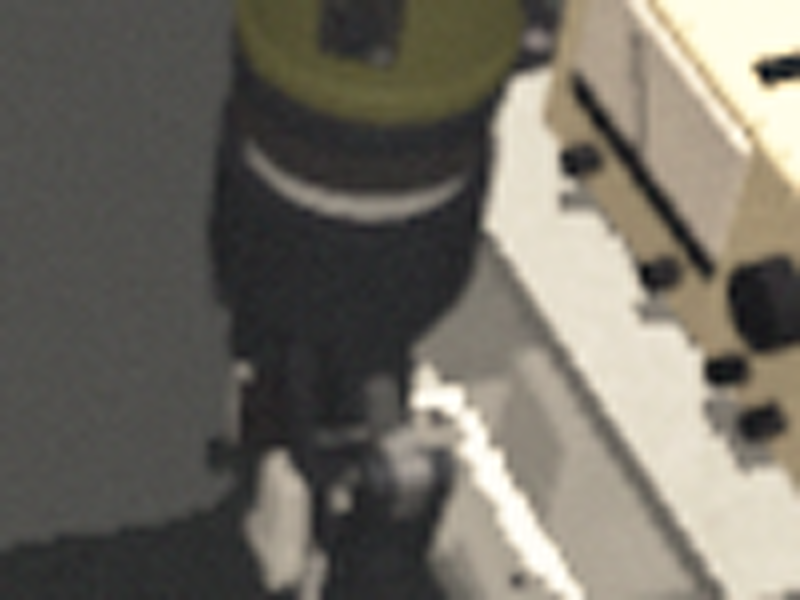

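>>> jog_arm:
  commands:
    - [[0, 0, 0, 0, 0, 0], [0, 0, 0, 0, 0, 0], [0, 0, 0, 0, 0, 0], [0, 0, 0, 0, 0, 0], [0, 0, 0, 0, 0, 0], [0, 0, 0, 0, 0, 0]]
  gripper: 0
  newtons: 110

```text
t: 3.65
ee_pos: [0.5142, -0.188, 0.0281]
orientation: [0.645, 3.074, 0.0]
force: [-1.5, 0.6, 5.0]
width: 0.0145
```

>>> jog_arm:
  commands:
    - [[0, 0, -0.3, 0, 0, 0], [0, 0, -0.6, 0, 0, 0], [0, 0, -0.8, 0, 0, 0], [0, 0, -0.8, 0, 0, 0]]

```text
t: 4.05
ee_pos: [0.5135, -0.188, 0.0356]
orientation: [-0.645, -3.074, 0.0]
force: [0.6, 0.2, -2.5]
width: 0.0144
```

Run:
```python
from h import *
s=cams.snapshot("scene")
crop(s,335,165,100,75,8,"s4")
goto((.514,-.187),.0275,156.3)
print(robot.sense()["ft_torque"])
```

```text
t 4.1 pos [ 0.5136 -0.188   0.0355] yaw 156.2928608906099 F [-0.948   0.0792 -2.1534] w 0.013978691896069092
shift [-0.    0.11  0.8 ] turn [-0.01 -0.03 -0.01]
[ 0.0457  0.1779 -0.0688]
```

View pics/s4.png

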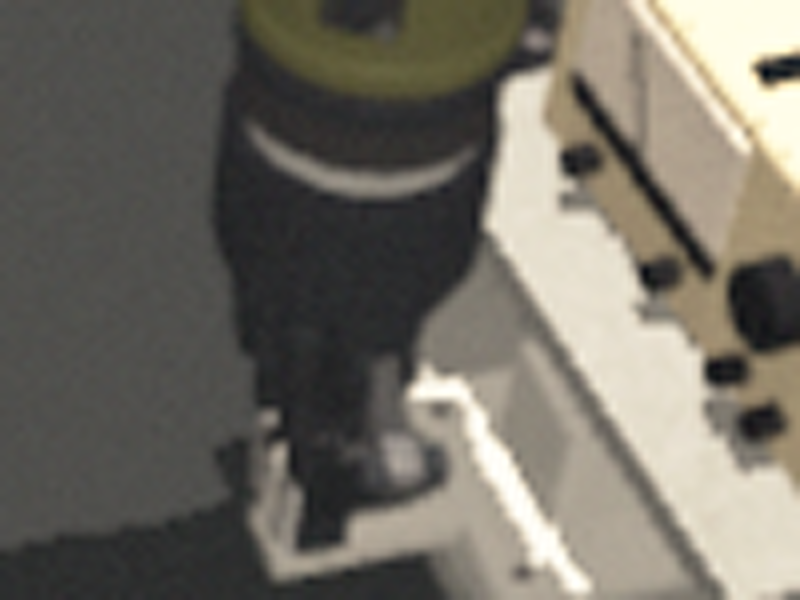

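>>> jog_arm:
  commands:
    - [[1, 0, 0, 0, 0, 0], [2.5, 0, 0, 0, 0, 0], [4, 0, 0, 0, 0, 0], [5.5, 0, 0, 0, 0, 0], [7, 0, 0, 0, 0, 0], [8.5, 0, 0, 0, 0, 0], [10, 0, 0, 0, 0, 0], [11.5, 0, 0, 0, 0, 0], [13, 0, 0, 0, 0, 0], [13, 0, 0, 0, 0, 0]]

```text
t: 5.1
ee_pos: [0.3924, -0.1349, 0.0357]
orientation: [-0.645, -3.073, -0.0]
force: [1.1, 1.2, -1.7]
width: 0.0139
```

Run:
```python
from h import *
s=cams.snapshot("scene");cv2.imwrite("pics/s5.png",s)
crop(s,300,150,100,75,8,"s5c")
cv2.imwrite("pics/t5.png",cams.snapshot("top"))
goto((.481,.04),.08,107.6)
print(robot.sense()["ft_torque"])
```

```text
t 5.2 pos [ 0.3946 -0.1356  0.0358] yaw 156.3005224302368 F [-0.1277 -0.741  -2.6078] w 0.014021910856542433
shift [-0.86 19.56 -4.42] turn [ 0.01  0.02 48.7 ]
[ 0.0293  0.1496 -0.0046]
```

View pics/s5.png

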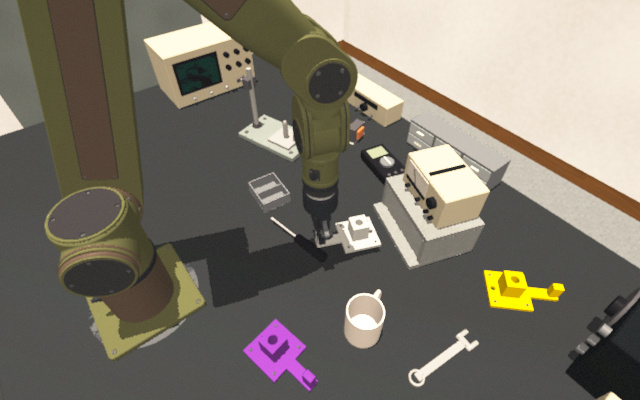

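View pics/s5c.png

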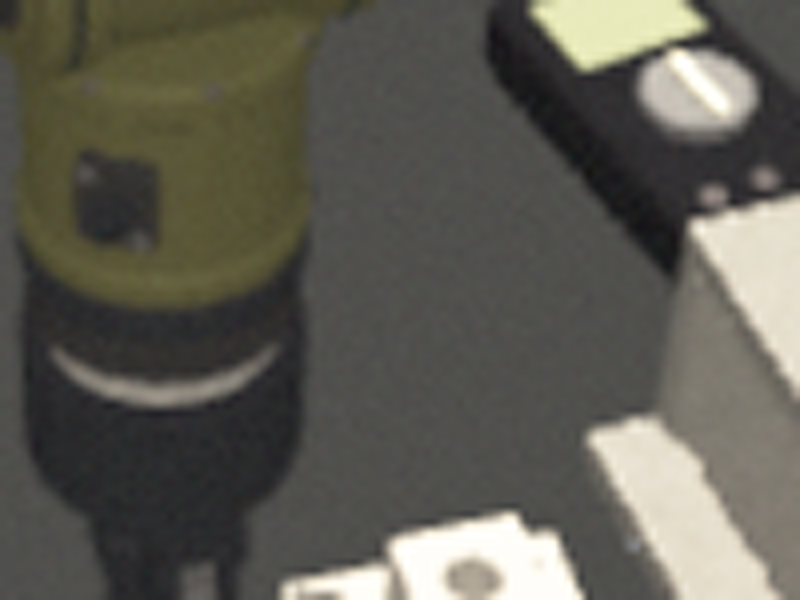

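View pics/t5.png

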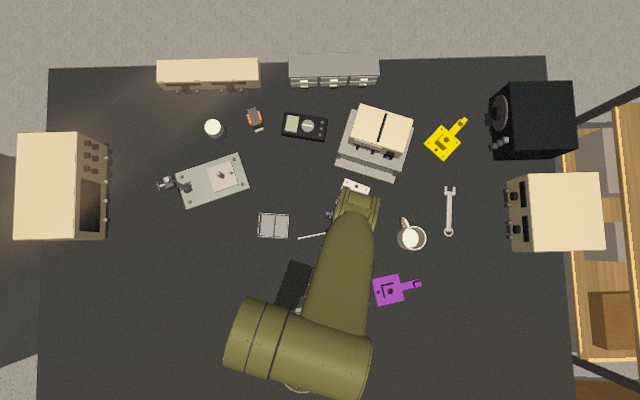

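>>> jog_arm:
  commands:
    - [[0, 0, -2, 0, 0, 0], [0, 0, -4.5, 0, 0, 0], [-0.5, 3, -6.5, 0, 0, 4], [-0.8, 7, -6.5, 0, 0, 10], [-0.8, 11, -6.5, 0, 0, 17], [-0.8, 15, -6.5, 0, 0, 25], [-0.8, 18, -6.5, 0, 0, 33], [-0.8, 19.5, -6.5, 0, 0, 41], [-0.8, 19.5, -6.5, 0, 0, 48.7], [-0.8, 19.5, -6.5, 0, 0, 48.7]]

```text
t: 6.2
ee_pos: [0.481, 0.0403, 0.1002]
orientation: [-1.853, -2.536, 0.0]
force: [0.1, 0.8, -2.7]
width: 0.0139
```

Run:
```python
from h import *
s=cams.snapshot("scene");cv2.imwrite("pics/s6.png",s)
crop(s,270,150,130,97,6,"s6c")
goto((.481,.04),.0155,107.6)
print(robot.sense()["ft_torque"])
```

```text
t 6.25 pos [0.4808 0.0399 0.1003] yaw 107.77875913237432 F [ 0.2581  0.9893 -2.1854] w 0.014366322241722082
shift [-0.    0.03  8.48] turn [-0.02 -0.02  0.18]
[0.1421 0.0414 0.0098]
```

View pics/s6.png

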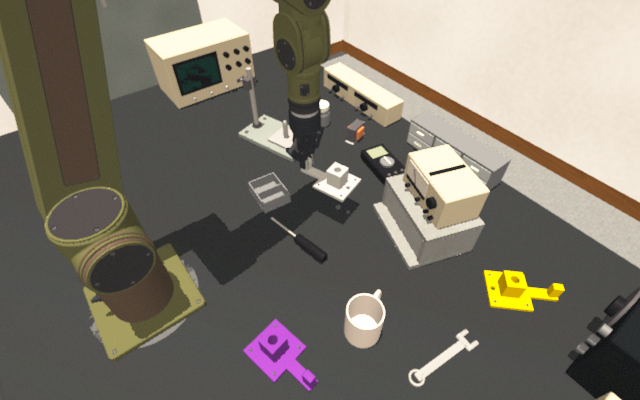

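View pics/s6c.png

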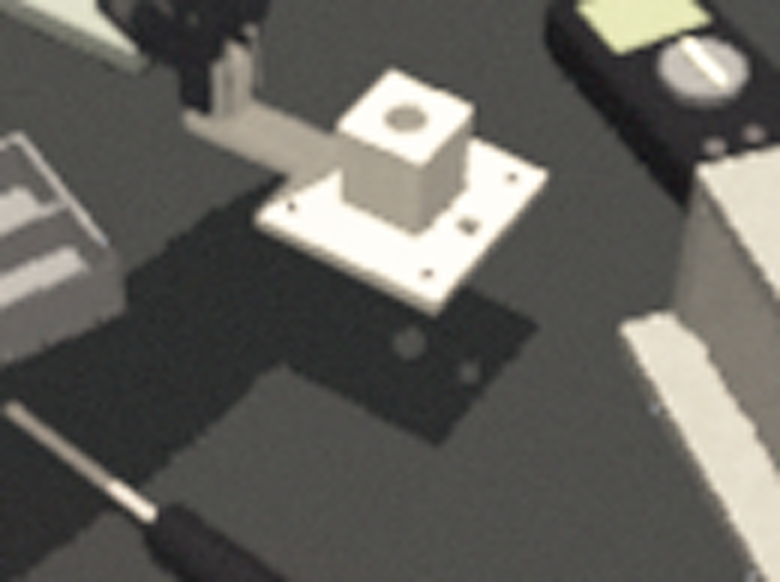

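>>> jog_arm:
  commands:
    - [[0, 0, 2, 0, 0, 0], [0, 0, 4, 0, 0, 0], [0, 0, 6, 0, 0, 0], [0, 0, 7, 0, 0, 0], [0, 0, 7.6, 0, 0, 0], [0, 0, 8, 0, 0, 0], [0, 0, 8.2, 0, 0, 0], [0, 0, 8.2, 0, 0, 0]]

```text
t: 7.05
ee_pos: [0.4809, 0.0396, 0.0189]
orientation: [1.855, 2.535, 0.001]
force: [-0.0, 0.1, -2.5]
width: 0.0143
```

>>> jog_arm:
  commands:
    - [[0, 0, 0.2, 0, 0, 0], [0, 0, 0.3, 0, 0, 0], [0, 0, 0.4, 0, 0, 0], [0, 0, 0.4, 0, 0, 0]]

```text
t: 7.45
ee_pos: [0.4804, 0.0396, 0.0146]
orientation: [-1.855, -2.535, 0.0]
force: [-0.1, -1.0, -2.6]
width: 0.0143
```

>>> jog_arm:
  commands:
    - [[0, 0, 0.05, 0, 0, 0], [0, 0, 0.1, 0, 0, 0], [0, 0, 0.1, 0, 0, 0]]

```text
t: 7.75
ee_pos: [0.4805, 0.0396, 0.0137]
orientation: [1.855, 2.535, 0.0]
force: [0.5, 0.1, -1.3]
width: 0.0143
```

Beginning to touch; a little more.

>>> jog_arm:
  commands:
    - [[0, 0, 0.05, 0, 0, 0], [0, 0, 0.1, 0, 0, 0], [0, 0, 0.1, 0, 0, 0]]

```text
t: 8.05
ee_pos: [0.4805, 0.0396, 0.0132]
orientation: [1.855, 2.535, 0.0]
force: [-1.2, 1.3, 5.5]
width: 0.0143
```

>>> jog_arm:
  commands:
    - [[0, 0, 0, 0, 0, 0], [0, 0, 0, 0, 0, 0], [0, 0, 0, 0, 0, 0], [0, 0, 0, 0, 0, 0]]
  gripper: 0.45

```text
t: 8.45
ee_pos: [0.4806, 0.0395, 0.0126]
orientation: [1.855, 2.535, 0.0]
force: [0.5, -0.6, -1.5]
width: 0.0383
```

>>> jog_arm:
  commands:
    - [[0, 0, -2, 0, 0, 0], [0, 0, -5, 0, 0, 0], [0, 0, -9, 0, 0, 0], [0, 0, -13, 0, 0, 0], [8, 0, -13, 0, 0, 0], [12, 0, -13, 0, 0, 0], [16, 0, -13, 0, 0, 0], [16, 0, -13, 0, 0, 0]]
  gripper: 0.8

```text
t: 9.25
ee_pos: [0.4308, 0.1959, 0.1428]
orientation: [-1.848, -2.539, -0.002]
force: [0.8, -1.1, -0.8]
width: 0.0684
```

Run:
```python
from h import *
s=cams.snapshot("scene");cv2.imwrite("pics/s7.png",s)
crop(s,270,140,100,75,8,"s7c")
t=cams.snapshot("top");cv2.imwrite("pics/t7.png",t)
crop(t,270,150,100,75,8,"t7c")
```

```text
(no output)
```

View pics/s7c.png

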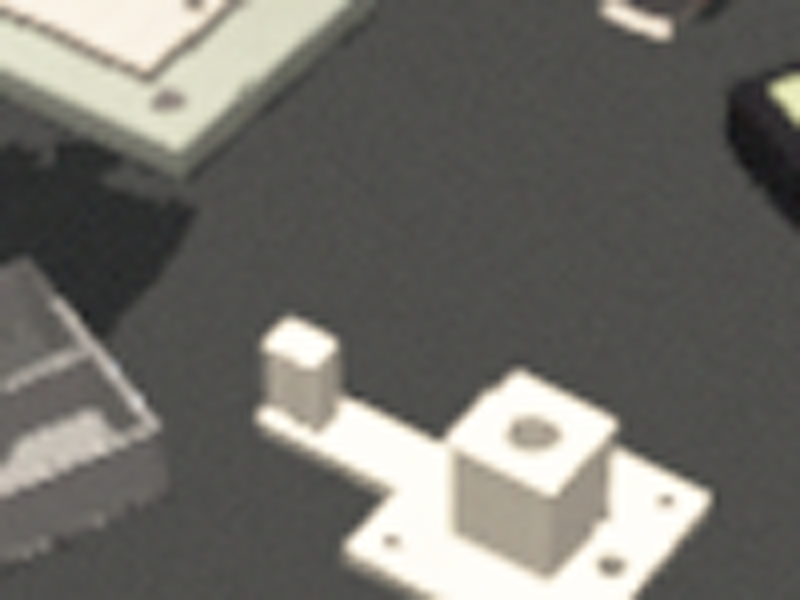

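View pics/t7.png

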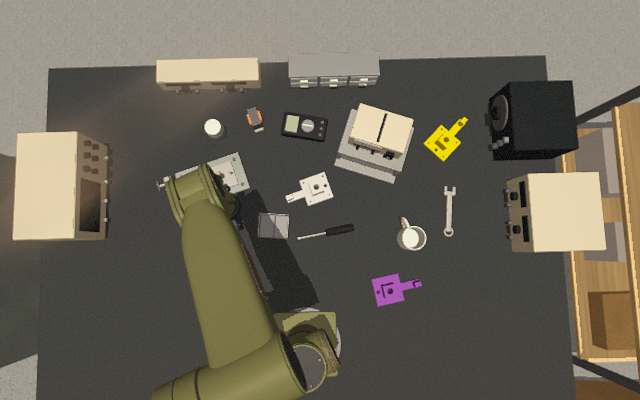

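View pics/t7c.png

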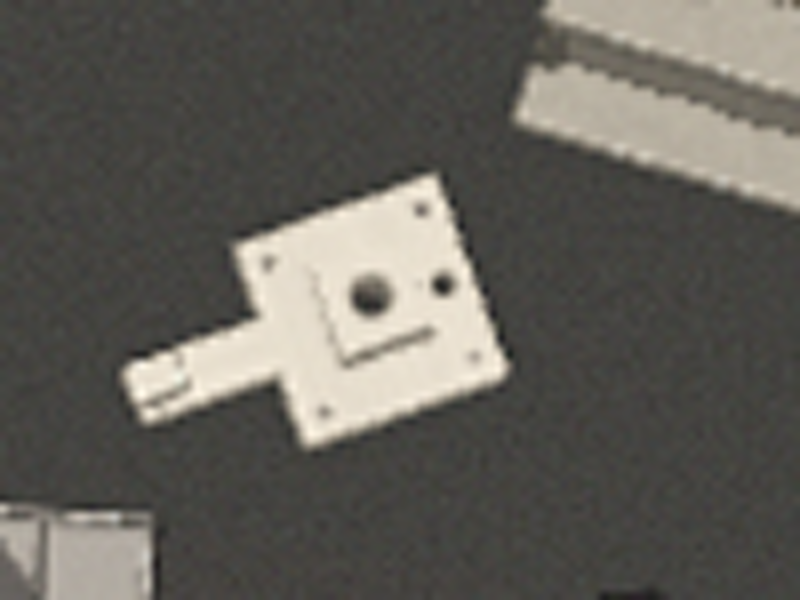

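Run:
```python
from h import *
b1=cz("top",371,293,270,150,8,.052);b2=cz("scene",534,433,270,140,8,.052);print(b1,b2,tri(cp(534,433,270,140,8),cp(371,293,270,150,8)))
c=[cz("top",*q,270,150,8,.008)[:2] for q in((232,243),(438,172),(510,372),(305,450))]
print(np.mean(c,0))
for a,b,o in((1,0,0),(2,3,0),(3,0,-90),(2,1,-90)):
    d=c[b]-c[a];print(np.degrees(np.arctan2(d[1],d[0]))+ (90 if o else 0))
# small holes
h=[cz("top",*q,270,150,8,.008)[:2] for q in((268,263),(421,209),(475,356),(324,412))];print(np.mean(h,0))
for a,b,o in((1,0,0),(2,3,0),(3,0,-90),(2,1,-90)):
    d=h[b]-h[a];print(np.degrees(np.arctan2(d[1],d[0]))+ (90 if o else 0))
print("pinhole",cz("top",442,284,270,150,8,.008),cz("scene",611,566,270,140,8,.008))
ht=[cz("scene",*q,270,140,8,.052)[:2] for q in((446,437),(518,370),(618,425),(556,495))];print("hub scene",np.mean(ht,0))
goto((.5095,-.051),.13,107.6)
```

```text
[ 0.5104 -0.0536  0.052 ] [ 0.5109 -0.0514  0.052 ] (array([ 0.5097, -0.0534,  0.0545]), np.float64(0.0007956448070165959))
[ 0.5098 -0.054 ]
107.65642675494398
109.33243702942032
107.82593408091344
107.84488841426474
[ 0.5094 -0.0543]
108.06294869165325
108.86726128606091
108.94362772707383
108.25987177596471
pinhole [ 0.5196 -0.0842  0.008 ] [ 0.5199 -0.0835  0.008 ]
hub scene [ 0.5115 -0.0509]
t 9.35 pos [0.4316 0.1934 0.1426] yaw 107.80751935498468 F [-0.1066 -0.0828  0.2115] w 0.06821922431104863
shift [-25.65  -0.05   1.27] turn [-0.    0.02  0.21]
```

>>> jog_arm:
  commands:
    - [[-3, 0, 0, 0, 0, -8.5], [-7, 0, 0, 0, 0, -17], [-11, 0, 0, 0, 0, -25.5], [-15, 0, 0, 0, 0, -34], [-19, 0, 0, 0, 0, -42.5], [-23, 0, 0, 0, 0, -51], [-25.7, 0, 0, 0, 0, -59.5], [-25.7, 0, 0, 0, 0, -68], [-25.7, 0, 0, 0, 0, -76.5], [-25.7, 0, 0, 0, 0, -85]]

```text
t: 10.35
ee_pos: [0.5093, -0.0555, 0.1423]
orientation: [0.286, -3.127, 0.001]
force: [0.9, 0.4, 0.1]
width: 0.0682
```

Run:
```python
from h import *
goto((.510,-.0525),.018,198.1)
```

```text
t 10.35 pos [ 0.5093 -0.0555  0.1423] yaw -169.54427380428254 F [0.8621 0.4488 0.0831] w 0.06816850727171715
shift [-0.14  0.29 12.43] turn [-0.03 -0.07 -7.64]
```

>>> jog_arm:
  commands:
    - [[0, 0, 0, 0, 0, -5.3], [0, 0, 0, 0, 0, -5.3], [0, 0, 0, 0, 0, -5.3]]

```text
t: 10.65
ee_pos: [0.5095, -0.0542, 0.1424]
orientation: [0.421, -3.113, 0.001]
force: [0.1, -0.1, 0.9]
width: 0.0683
```

Run:
```python
from h import *
goto((.510,-.0525),.018,198.1)
s=cams.snapshot("scene")
crop(s,270,120,100,75,8,"s8c")
```

```text
t 10.65 pos [ 0.5095 -0.0542  0.1424] yaw -164.61249915243593 F [ 0.0513 -0.0992  0.9189] w 0.06828760111759698
shift [-0.11  0.15 12.44] turn [-0.01 -0.03 -2.71]
```

View pics/s8c.png

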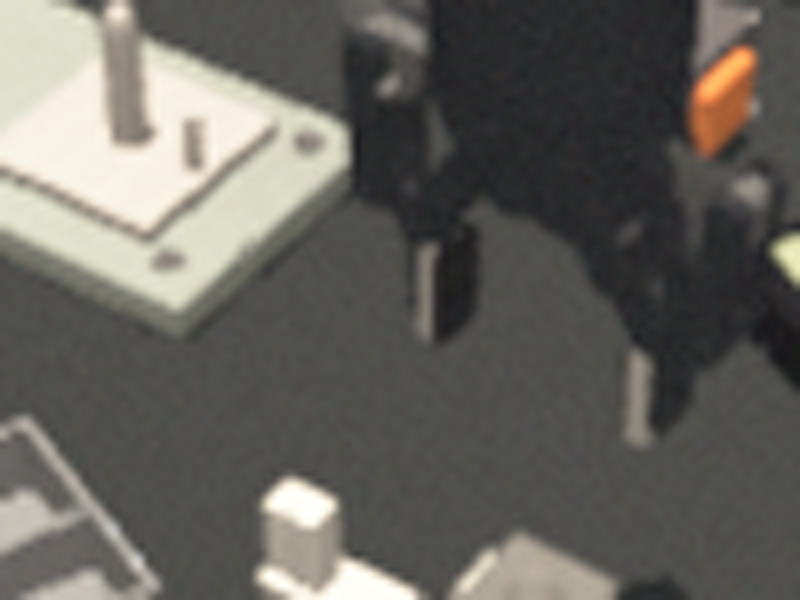

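>>> jog_arm:
  commands:
    - [[-0.1, 0.1, 2, 0, 0, -2.5], [-0.1, 0.1, 4, 0, 0, -2.5], [-0.1, 0.1, 6, 0, 0, -2.5], [-0.1, 0.1, 8, 0, 0, -2.5], [-0.1, 0.1, 9, 0, 0, -2.5], [-0.1, 0.1, 10, 0, 0, -2.5], [-0.1, 0.1, 11, 0, 0, -2.5], [-0.1, 0.1, 11.8, 0, 0, -2.5], [-0.1, 0.1, 12.3, 0, 0, -2.5], [-0.1, 0.1, 12.3, 0, 0, -2.5]]

```text
t: 11.7
ee_pos: [0.51, -0.0516, 0.0191]
orientation: [0.494, -3.101, -0.0]
force: [-0.2, -0.1, 1.0]
width: 0.0686
```

>>> jog_arm:
  commands:
    - [[0, 0, 0, 0, 0, 0], [0, 0, 0, 0, 0, 0], [0, 0, 0, 0, 0, 0], [0, 0, 0, 0, 0, 0], [0, 0, 0, 0, 0, 0], [0, 0, 0, 0, 0, 0]]
  gripper: 0
  newtons: 40

```text
t: 12.3
ee_pos: [0.5111, -0.0516, 0.0202]
orientation: [-0.494, 3.101, -0.0]
force: [-0.2, -0.6, 5.9]
width: 0.0393
```

Run:
```python
from h import *
goto((.510,-.0525),.018,198.1)
s=cams.snapshot("scene")
crop(s,270,120,100,75,8,"s9c")
```

```text
t 12.3 pos [ 0.5111 -0.0516  0.0202] yaw -161.88816944546969 F [-0.2278 -0.5808  5.9308] w 0.03931111010207234
shift [ 0.13 -0.05  0.22] turn [-0.02  0.08  0.01]
```

View pics/s9c.png

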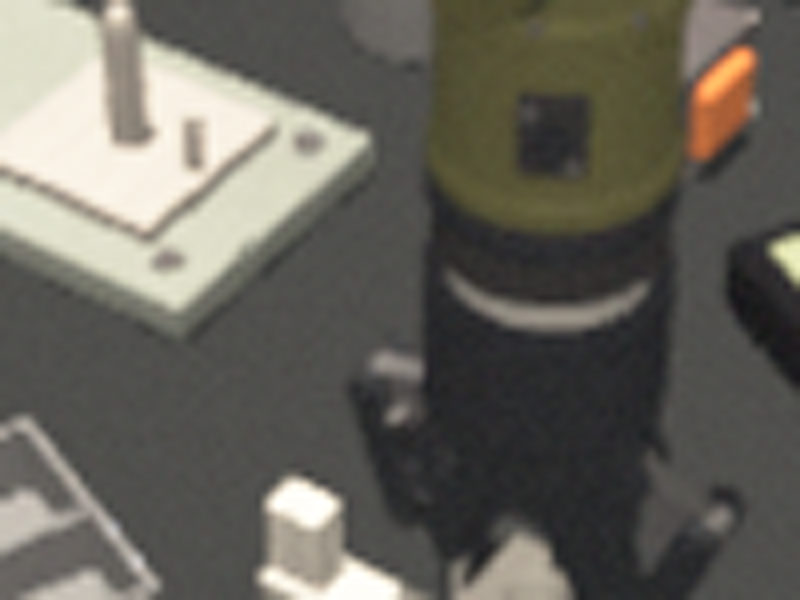

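>>> jog_arm:
  commands:
    - [[0, 0, 0, 0, 0, 0], [0, 0, 0, 0, 0, 0], [0, 0, 0, 0, 0, 0], [0, 0, 0, 0, 0, 0], [0, 0, -2, 0, 0, 0], [0, 0, -5, 0, 0, 0], [0, 0, -7, 0, 0, 0], [0, 0, -7, 0, 0, 0]]
  gripper: 0.8

```text
t: 13.15
ee_pos: [0.5129, -0.0519, 0.0923]
orientation: [-0.494, 3.097, -0.002]
force: [1.6, 0.2, 0.5]
width: 0.0687
```

>>> jog_arm:
  commands:
    - [[0, 0, 0, 0, 0, 8.5], [0, 0, 0, 0, 0, 17], [0, 0, 0, 0, 0, 25.5], [0, 0, 0, 0, 0, 34], [0, 0, 0, 0, 0, 42.5], [0, 0, 0, 0, 0, 51], [0, 0, 0, 0, 0, 59.5], [0, 0, 0, 0, 0, 68], [0, 0, 0, 0, 0, 76.5], [0, 0, 0, 0, 0, 85]]

```text
t: 14.15
ee_pos: [0.5096, -0.0516, 0.0884]
orientation: [-1.739, -2.615, 0.002]
force: [0.1, 0.1, -0.2]
width: 0.0682
```

>>> jog_arm:
  commands:
    - [[0, 0, 0, 0, 0, 5], [0, 0, 0, 0, 0, 5], [0, 0, 0, 0, 0, 5], [0, 0, 0, 0, 0, 5]]

```text
t: 14.55
ee_pos: [0.5102, -0.0516, 0.0892]
orientation: [-1.842, -2.544, 0.001]
force: [0.8, -0.1, 0.1]
width: 0.0683
```

Run:
```python
from h import *
goto((.5111,-.0516),.0195,108.1)
s=cams.snapshot("scene")
crop(s,270,120,100,75,8,"s10c")
```

```text
t 14.55 pos [ 0.5102 -0.0516  0.0892] yaw 108.18325122567076 F [ 0.7976 -0.081   0.147 ] w 0.06834157774267914
shift [-0.03  0.09  6.97] turn [-0.04 -0.02  0.08]
```

View pics/s10c.png

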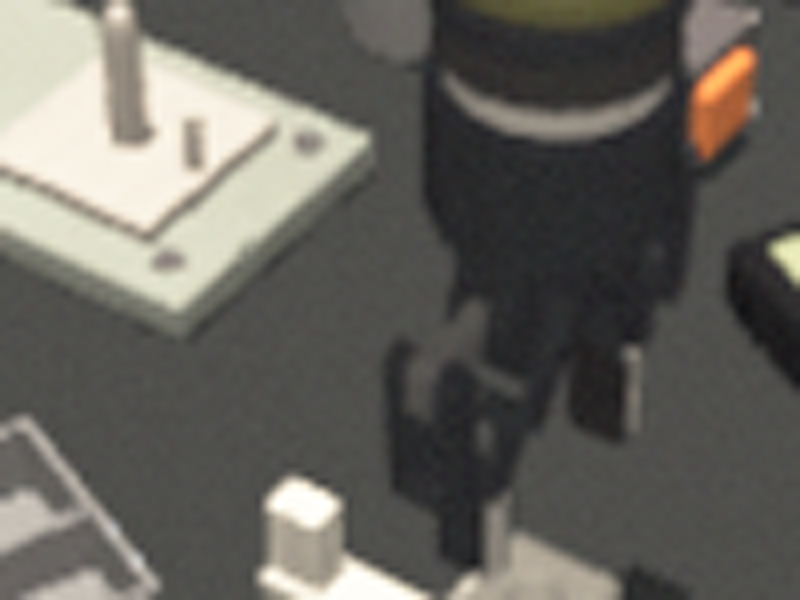

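>>> jog_arm:
  commands:
    - [[0, 0.1, 2, 0, 0, 0], [0, 0.1, 4, 0, 0, 0], [0, 0.1, 5, 0, 0, 0], [0, 0.1, 6, 0, 0, 0], [0, 0.1, 6.6, 0, 0, 0], [0, 0.1, 6.9, 0, 0, 0], [0, 0.1, 6.9, 0, 0, 0]]

```text
t: 15.3
ee_pos: [0.5115, -0.0513, 0.0206]
orientation: [-1.844, -2.543, 0.0]
force: [-0.3, -0.3, -0.2]
width: 0.0682
```

Run:
```python
from h import *
goto((.5111,-.0516),.0195,108.1)
```

```text
t 15.3 pos [ 0.5115 -0.0513  0.0206] yaw 108.11433352607546 F [-0.2598 -0.3172 -0.1947] w 0.06818549599386423
shift [-0.01 -0.04  0.11] turn [-0.01 -0.    0.01]
```

>>> jog_arm:
  commands:
    - [[0, 0, 0, 0, 0, 0], [0, 0, 0, 0, 0, 0], [0, 0, 0, 0, 0, 0], [0, 0, 0, 0, 0, 0], [0, 0, 0, 0, 0, 0], [0, 0, 0, 0, 0, 0]]
  gripper: 0
  newtons: 80

```text
t: 15.9
ee_pos: [0.5121, -0.0515, 0.0214]
orientation: [1.843, 2.542, 0.001]
force: [-1.4, 0.4, 5.9]
width: 0.0389
```

Run:
```python
from h import *
goto((.5111,-.0516),.0195,108.1)
```

```text
t 15.9 pos [ 0.5121 -0.0515  0.0214] yaw 108.1121525564818 F [-1.4181  0.4402  5.8806] w 0.03885402310658925
shift [ 0.02 -0.1   0.19] turn [0.07 0.04 0.01]
```

>>> jog_arm:
  commands:
    - [[0, 0, -1, 0, 0, 0], [0, 0, -3, 0, 0, 0], [0, 0, -6, 0, 0, 0], [0, 0, -10, 0, 0, 0], [0, 0, -13, 0, 0, 0], [0, 0, -13, 0, 0, 0], [0, 0, -13, 0, 0, 0]]

```text
t: 16.6
ee_pos: [0.5115, -0.0513, 0.1509]
orientation: [1.844, 2.543, 0.001]
force: [-1.4, 0.5, -2.1]
width: 0.039
```

Run:
```python
from h import *
s=cams.snapshot("scene");t=cams.snapshot("top")
cv2.imwrite("pics/s11.png",s);cv2.imwrite("pics/t11.png",t)
goto((.5605,.260),.15,107.6)
print(robot.sense()["ft_torque"])
```

```text
t 16.7 pos [ 0.5099 -0.0512  0.1491] yaw 108.10985661915453 F [-0.3561  0.0171 -2.5162] w 0.038905053257120764
shift [28.   14.48 -0.09] turn [-0.17 -0.08  0.51]
[-0.0052 -0.026  -0.0195]
```

View pics/s11.png

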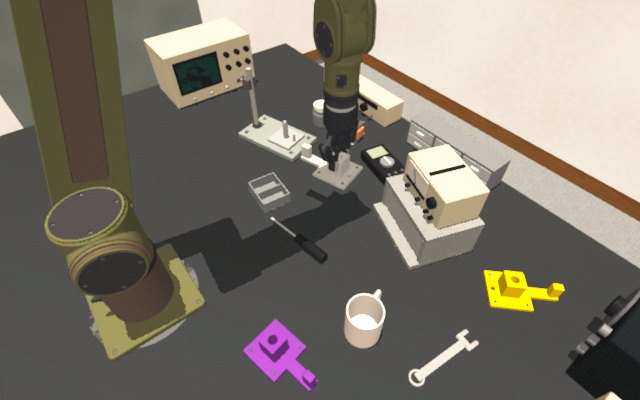

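View pics/t11.png

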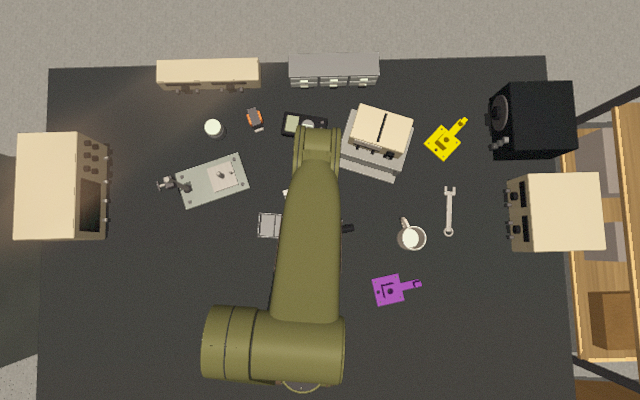

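Run:
```python
from h import *
s=cv2.imread("pics/scene0.png");t=cv2.imread("pics/top0.png")
crop(s,268,115,50,38,16,"a1");crop(t,200,155,50,38,16,"a2")
```

```text
(no output)
```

View pics/a1.png

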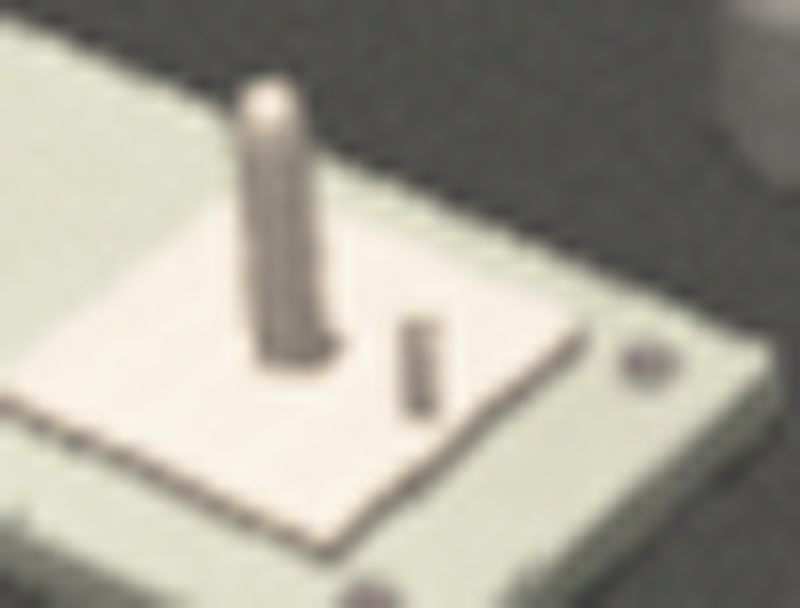

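View pics/a2.png

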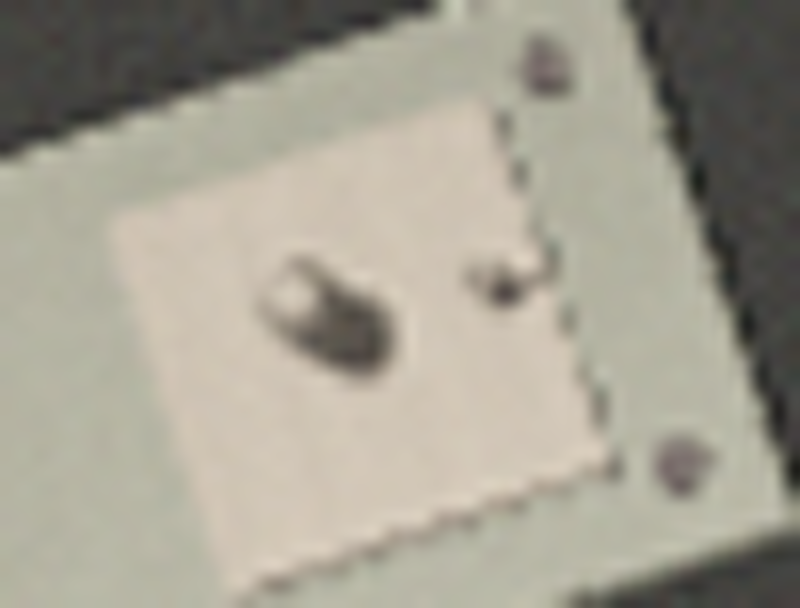

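Run:
```python
from h import *
from scipy.optimize import least_squares
A=(230,60,6);B=(268,115,16);C=(155,145,8);D=(200,155,16)
obs={"scene":[((150,-65,18),(207,328),A),((150,65,18),(52,440),A),((-75,65,18),(378,592),A),((-75,-65,18),(770,350),B),((-42,-42,26),(583,330),B),((-42,42,26),(322,543),B),((42,42,26),(228,481),A),((0,0,86),(272,97),B),((-33,0,50),(420,325),B),((-33,0,26),(421,408),B),((0,0,26),(289,352),B)],
"top":[((150,-65,18),(163,228),C),((-75,-65,18),(660,58),C),((-75,65,18),(760,345),C),((150,65,18),(248,518),C),((42,-42,26),(105,215),D),((-42,-42,26),(490,98),D),((-42,42,26),(608,465),D),((42,42,26),(235,590),D),((0,0,86),(300,290),D),((-33,0,50),(485,275),D)]}
def w(p,m):
    c,s=np.cos(p[2]),np.sin(p[2]); m=np.array(m)/1000
    return np.c_[p[0]+c*m[:,0]-s*m[:,1],p[1]+s*m[:,0]+c*m[:,1],m[:,2]]
for n,o in obs.items():
    m=[a for a,_,_ in o];uv=np.array([cp(*b,*c) for _,b,c in o])
    f=lambda p:(proj(n,w(p,m))-uv).ravel()
    r=least_squares(f,[.56,.26,1.878],loss="soft_l1",f_scale=.4,x_scale=[.01,.01,.02])
    print(n,r.x[:2],np.degrees(r.x[2]));print(r.fun.reshape(-1,2).round(2).tolist())
# carrier on bench before squeezes
E=(270,150,8);F=(270,140,8)
oc={"top":[((0,0,52),(371,293),E),((45,-45,8),(232,243),E),((-45,-45,8),(438,172),E),((-45,45,8),(510,372),E),((45,45,8),(305,450),E),((-33,0,8),(442,284),E),((20,20,52),(345,362),E)],
"scene":[((0,0,52),(534,433),F),((-33,0,8),(611,566),F),((20,20,52),(446,437),F),((20,-20,52),(518,370),F),((-20,-20,52),(618,425),F),((-20,20,52),(556,495),F),((-45,-45,8),(712,493),F),((45,45,8),(343,548),F),((106,12,8),(257,415),F)]}
for n,o in oc.items():
    m=[a for a,_,_ in o];uv=np.array([cp(*b,*c) for _,b,c in o])
    f=lambda p:(proj(n,w(p,m))-uv).ravel()
    r=least_squares(f,[.51,-.053,1.88],loss="soft_l1",f_scale=.4,x_scale=[.01,.01,.02])
    print("car",n,r.x[:2],np.degrees(r.x[2]));print(r.fun.reshape(-1,2).round(2).tolist())
```

```text
scene [0.5585 0.2616] 107.88017205614831
[[-0.48, -0.34], [-0.66, -0.16], [-0.39, 0.18], [1.08, 0.28], [0.26, -0.43], [0.46, -0.01], [-0.32, -0.89], [-0.02, 0.56], [-0.13, -0.53], [0.22, 0.41], [0.27, 0.25]]
top [0.5568 0.2596] 107.51507678396749
[[-0.85, -0.21], [0.64, -0.4], [0.15, -0.34], [0.05, -0.1], [0.1, 0.48], [-0.1, -0.27], [0.28, 0.18], [-0.39, 0.53], [-0.3, 0.38], [0.13, -0.05]]
car top [ 0.5097 -0.0539] 108.2975150269703
[[0.07, 0.22], [0.38, 0.38], [-0.43, 0.35], [-0.31, 0.09], [0.25, -0.64], [0.29, -0.13], [-0.34, -0.66]]
car scene [ 0.511  -0.0511] 107.85043977417959
[[-0.07, -0.09], [0.1, -0.41], [0.44, 0.81], [-0.24, 0.34], [-0.14, -0.48], [-0.55, -0.1], [-0.16, 0.45], [0.36, -0.16], [0.29, 0.1]]
```

Run:
```python
from h import *
goto((.5586,.2616),.12,107.8)
```

```text
t 16.7 pos [ 0.5099 -0.0512  0.1491] yaw 108.10985661915453 F [-0.3561  0.0171 -2.5162] w 0.038905053257120764
shift [28.21 14.36  2.91] turn [-0.17 -0.08  0.31]
```

>>> jog_arm:
  commands:
    - [[2, 2, 0.5, 0, 0, 0.3], [5, 4, 1, 0, 0, 0.3], [9, 6, 1.5, 0, 0, 0.3], [13, 8, 2, 0, 0, 0.3], [17, 10, 2.5, 0, 0, 0.3], [20, 12, 2.9, 0, 0, 0.3], [22.5, 14, 2.9, 0, 0, 0.3], [24.5, 14.4, 2.9, 0, 0, 0.3], [26, 14.4, 2.9, 0, 0, 0.3], [26.5, 14.4, 2.9, 0, 0, 0.3]]

```text
t: 17.7
ee_pos: [0.564, 0.246, 0.1198]
orientation: [-1.847, -2.538, 0.005]
force: [0.2, -0.9, -3.2]
width: 0.0389
```

>>> jog_arm:
  commands:
    - [[0.5, 0, 0, 0, 0, 0], [1, 0, 0, 0, 0, 0], [1.2, 0, 0, 0, 0, 0], [1.2, 0, 0, 0, 0, 0], [1.2, 0, 0, 0, 0, 0]]

```text
t: 18.2
ee_pos: [0.5624, 0.2563, 0.1218]
orientation: [1.851, 2.538, 0.0]
force: [0.8, -0.7, -1.9]
width: 0.0387
```

Run:
```python
from h import *
s=cams.snapshot("scene");t=cams.snapshot("top")
cv2.imwrite("pics/t12.png",t)
crop(s,230,60,100,90,6,"s12")
goto((.5586,.2616),.08,107.8)
```

```text
t 18.3 pos [0.5624 0.2563 0.1218] yaw 107.77469962016191 F [-0.0201 -0.308  -2.102 ] w 0.03918621725469473
shift [ 0.62 -0.2   4.18] turn [ 0.01  0.01 -0.03]
```

View pics/s12.png

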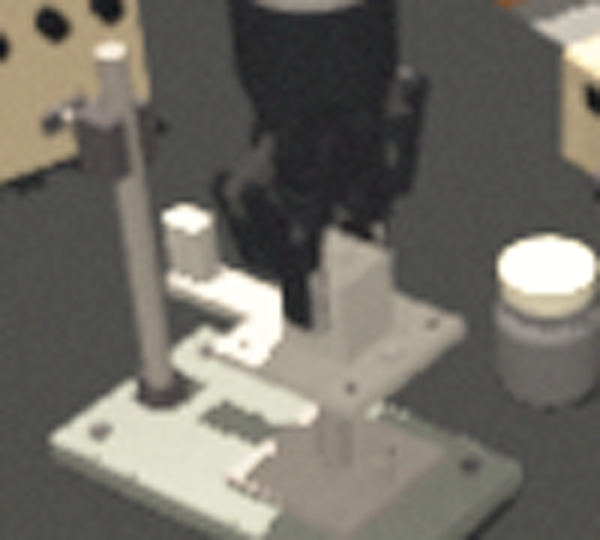

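View pics/t12.png

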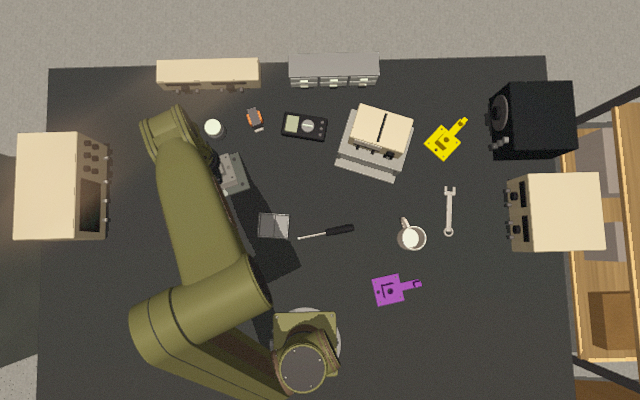

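>>> jog_arm:
  commands:
    - [[0.3, -0.1, 0.3, 0, 0, 0], [0.6, -0.2, 0.6, 0, 0, 0], [0.6, -0.2, 0.8, 0, 0, 0], [0.6, -0.2, 0.8, 0, 0, 0], [0.6, -0.2, 0.8, 0, 0, 0]]

```text
t: 18.8
ee_pos: [0.5584, 0.2618, 0.1135]
orientation: [-1.851, -2.539, 0.0]
force: [0.1, -0.3, -2.5]
width: 0.0387
```

Run:
```python
from h import *
s=cams.snapshot("scene")
crop(s,250,85,70,52,11,"s13")
goto((.5586,.2616),.111,107.8)
```

```text
t 18.85 pos [0.5585 0.2618 0.1136] yaw 107.81165377574438 F [-0.0054  0.3783 -2.1003] w 0.038617287836249715
shift [-0.03  0.    0.26] turn [-0.    0.    0.01]
```

View pics/s13.png

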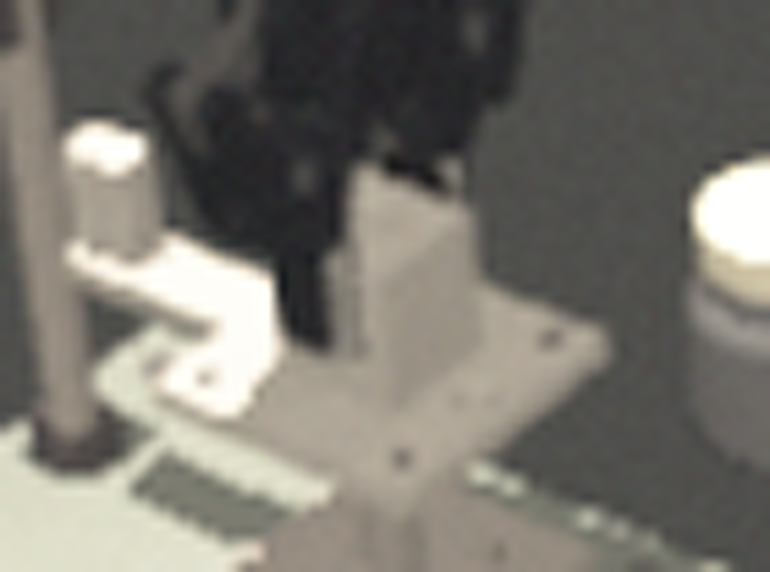

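Run:
```python
from h import *
a=np.radians(107.8);R=np.array([[np.cos(a),-np.sin(a)],[np.sin(a),np.cos(a)]])
h=34  # hole offset guess from bench view
def w(m,o,u): return [*(np.array(o)+R@np.array(m[:2])/1000),u+m[2]/1000]
u=.0928;o=(.5583,.2620)
for nm,m,px in(("corner--",(-45,-45,8),(612,340)),("cornerbot front",(-45,45,8),(395,490)),("lug top",(95,0,42),(105,148)),("corner++",(45,45,8),(165,385)),("hub--",(-20,-20,52),(475,205)),("hub-+ bot",(-20,20,8),(385,395)),("neckend",(106,12,8),(68,255))):
    q=proj("scene",w(m,o,u))[0]; obs=np.array(cp(*px,250,85,11)); print(nm,q,obs,(obs-q).round(2))
o=(.5586,.2616)
print("mm/px",proj("scene",w((0,0,0),o,u)),proj("scene",w((5,0,0),o,u)),proj("scene",w((0,5,0),o,u)))
```

```text
corner-- [304.6539 114.9313] [305.1818 115.4545] [0.53 0.52]
cornerbot front [286.4856 129.4773] [285.4545 129.0909] [-1.03 -0.39]
lug top [259.0835  97.6038] [259.0909  98.    ] [0.01 0.4 ]
corner++ [263.1304 119.2616] [264.5455 119.5455] [1.42 0.28]
hub-- [292.4243 103.663 ] [292.7273 103.1818] [ 0.3  -0.48]
hub-+ bot [285.1037 122.4742] [284.5455 120.4545] [-0.56 -2.02]
neckend [255.2174 107.7343] [255.7273 107.7273] [ 0.51 -0.01]
mm/px [[284.3837 119.2995]] [[283.1075 118.7568]] [[283.3646 120.0862]]
```

>>> jog_arm:
  commands:
    - [[0, 0, 0.2, 0, 0, 0], [0, 0, 0.4, 0, 0, 0], [0, 0, 0.6, 0, 0, 0], [0, 0, 0.8, 0, 0, 0], [0, 0, 1.0, 0, 0, 0], [0, 0, 1.0, 0, 0, 0]]

```text
t: 19.45
ee_pos: [0.5583, 0.2617, 0.1032]
orientation: [-1.851, -2.538, 0.001]
force: [-0.2, -0.5, -1.8]
width: 0.039
```

>>> jog_arm:
  commands:
    - [[0, 0, 0.1, 0, 0, 0], [0, 0, 0.2, 0, 0, 0], [0, 0, 0.3, 0, 0, 0], [0, 0, 0.3, 0, 0, 0]]

```text
t: 19.85
ee_pos: [0.5584, 0.2618, 0.1005]
orientation: [-1.851, -2.538, 0.0]
force: [-0.1, 0.0, -3.4]
width: 0.0389
```

>>> jog_arm:
  commands:
    - [[0, 0, 0.1, 0, 0, 0], [0, 0, 0.2, 0, 0, 0], [0, 0, 0.3, 0, 0, 0], [0, 0, 0.3, 0, 0, 0]]

```text
t: 20.25
ee_pos: [0.5584, 0.2618, 0.0974]
orientation: [-1.851, -2.538, 0.0]
force: [-0.5, 0.2, -2.0]
width: 0.0388
```

Run:
```python
from h import *
goto((.5586,.2616),.090,107.8);print(robot.sense()["ft_torque"])
s=cams.snapshot("scene")
crop(s,250,85,70,52,11,"s14")
```

```text
t 20.25 pos [0.5584 0.2618 0.0974] yaw 107.80899564419198 F [-0.4566  0.1696 -1.9578] w 0.038765563542215345
shift [-0.02  0.02  0.74] turn [-0.02  0.    0.01]
[-0.0397 -0.0626  0.0672]
```

View pics/s14.png

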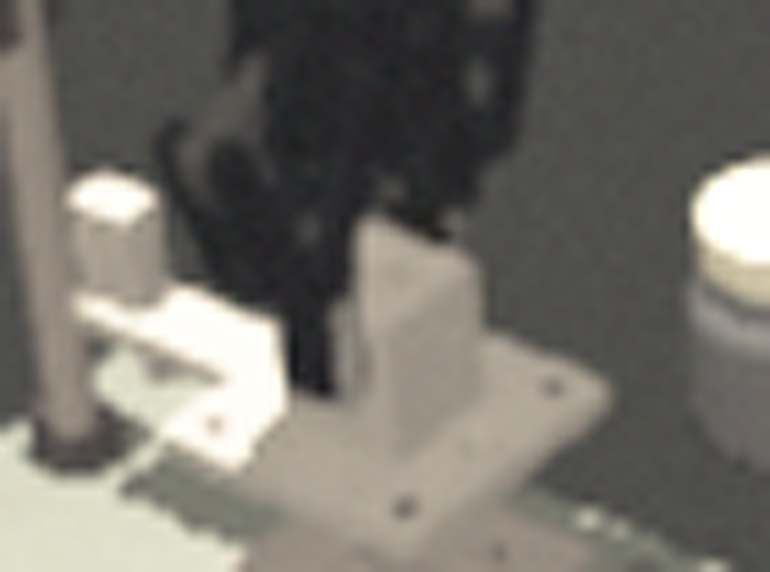

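>>> jog_arm:
  commands:
    - [[0, 0, 0.3, 0, 0, 0], [0, 0, 0.6, 0, 0, 0], [0, 0, 0.9, 0, 0, 0], [0, 0, 1.2, 0, 0, 0], [0, 0, 1.5, 0, 0, 0], [0, 0, 1.8, 0, 0, 0], [0, 0, 2.1, 0, 0, 0], [0, 0, 2.3, 0, 0, 0], [0, 0, 2.3, 0, 0, 0]]

```text
t: 21.2
ee_pos: [0.5582, 0.2617, 0.0742]
orientation: [-1.851, -2.538, 0.001]
force: [0.3, 0.2, -2.8]
width: 0.0389
```

Run:
```python
from h import *
goto((.5586,.2616),.0465,107.8);print(robot.sense()["ft_torque"])
s=cams.snapshot("scene")
crop(s,250,85,70,52,11,"s15")
```

```text
t 21.2 pos [0.5582 0.2617 0.0742] yaw 107.80981141756652 F [ 0.2793  0.1515 -2.8483] w 0.03893265441254862
shift [-0.02  0.03  2.77] turn [-0.04  0.01  0.01]
[-0.0631  0.0072  0.0104]
```

View pics/s15.png

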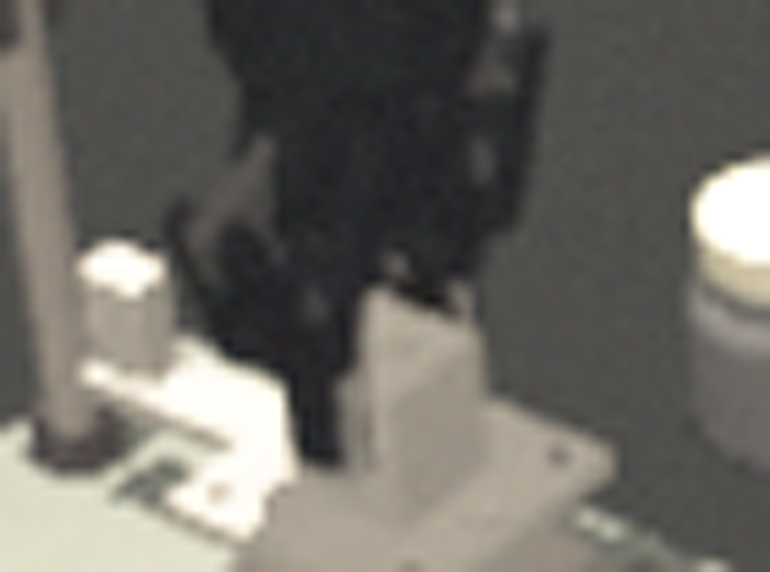

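>>> jog_arm:
  commands:
    - [[0, 0, 0.15, 0, 0, 0], [0, 0, 0.3, 0, 0, 0], [0, 0, 0.4, 0, 0, 0], [0, 0, 0.5, 0, 0, 0], [0, 0, 0.5, 0, 0, 0]]

```text
t: 21.75
ee_pos: [0.5584, 0.2618, 0.0694]
orientation: [-1.851, -2.538, 0.0]
force: [-0.4, -0.0, -3.0]
width: 0.0385
```

>>> jog_arm:
  commands:
    - [[0, 0, 0.1, 0, 0, 0], [0, 0, 0.2, 0, 0, 0], [0, 0, 0.3, 0, 0, 0], [0, 0, 0.3, 0, 0, 0]]

```text
t: 22.15
ee_pos: [0.5584, 0.2618, 0.0664]
orientation: [-1.851, -2.538, 0.0]
force: [0.1, 0.4, -2.0]
width: 0.039
```

>>> jog_arm:
  commands:
    - [[0, 0, 0.1, 0, 0, 0], [0, 0, 0.2, 0, 0, 0], [0, 0, 0.3, 0, 0, 0], [0, 0, 0.3, 0, 0, 0]]

```text
t: 22.55
ee_pos: [0.5584, 0.2618, 0.0634]
orientation: [-1.851, -2.538, 0.0]
force: [-0.8, -0.0, -1.6]
width: 0.0387
```

>>> jog_arm:
  commands:
    - [[0, 0, 0.2, 0, 0, 0], [0, 0, 0.4, 0, 0, 0], [0, 0, 0.6, 0, 0, 0], [0, 0, 0.8, 0, 0, 0], [0, 0, 1.0, 0, 0, 0], [0, 0, 1.2, 0, 0, 0], [0, 0, 1.4, 0, 0, 0], [0, 0, 1.4, 0, 0, 0]]

```text
t: 23.35
ee_pos: [0.5582, 0.2617, 0.0492]
orientation: [-1.851, -2.538, 0.001]
force: [0.6, 0.1, -2.7]
width: 0.0389
```

>>> jog_arm:
  commands:
    - [[0, 0, 0.1, 0, 0, 0], [0, 0, 0.2, 0, 0, 0], [0, 0, 0.2, 0, 0, 0]]

```text
t: 23.65
ee_pos: [0.5585, 0.2618, 0.0476]
orientation: [1.851, 2.539, -0.0]
force: [0.8, 0.8, -2.7]
width: 0.0387
```

>>> jog_arm:
  commands:
    - [[0, 0, 0.05, 0, 0, 0], [0, 0, 0.1, 0, 0, 0], [0, 0, 0.1, 0, 0, 0]]

```text
t: 23.95
ee_pos: [0.5585, 0.2619, 0.0474]
orientation: [1.851, 2.538, 0.001]
force: [-2.3, -1.6, 4.9]
width: 0.0395
```

>>> jog_arm:
  commands:
    - [[0, 0, 0.05, 0, 0, 0], [0, 0, 0.1, 0, 0, 0], [0, 0, 0.1, 0, 0, 0]]

```text
t: 24.25
ee_pos: [0.5586, 0.2618, 0.0474]
orientation: [1.851, 2.538, 0.001]
force: [-3.6, -2.5, 11.3]
width: 0.0389
```

>>> jog_arm:
  commands:
    - [[0, 0, 0, 0, 0, 0], [0, 0, 0, 0, 0, 0], [0, 0, 0, 0, 0, 0], [0, 0, 0, 0, 0, 0]]
  gripper: 0.8

```text
t: 24.65
ee_pos: [0.5586, 0.2619, 0.0453]
orientation: [-1.851, -2.538, 0.0]
force: [-0.5, 0.2, -0.2]
width: 0.0685
```

>>> jog_arm:
  commands:
    - [[0, 0, -1, 0, 0, 0], [0, 0, -3, 0, 0, 0], [0, 0, -6, 0, 0, 0], [0, 0, -10, 0, 0, 0], [0, 0, -14, 0, 0, 0], [0, 0, -18, 0, 0, 0], [-5, 0, -20, 0, 0, 0], [-10, 0, -20, 0, 0, 0], [-15, 0, -20, 0, 0, 0], [-20, 0, -20, 0, 0, 0]]

```text
t: 25.65
ee_pos: [0.6191, 0.0733, 0.247]
orientation: [1.849, 2.538, 0.002]
force: [1.5, 0.1, -0.2]
width: 0.0684
```

>>> jog_arm:
  commands:
    - [[-5, 0, 0, 0, 0, 0], [-10, 0, 0, 0, 0, 0], [-10, 0, 0, 0, 0, 0], [-10, 0, 0, 0, 0, 0]]

```text
t: 26.05
ee_pos: [0.6493, -0.0217, 0.2459]
orientation: [-1.854, -2.536, -0.001]
force: [-0.7, 1.1, -0.2]
width: 0.0685
```

Run:
```python
from h import *
s=cams.snapshot("scene");t=cams.snapshot("top")
crop(s,230,60,100,100,6,"s16");crop(t,155,145,100,75,8,"t16");cv2.imwrite("pics/s16f.png",s);cv2.imwrite("pics/t16f.png",t)
print(robot.sense())
```

```text
{'t': 26.15, 'q': array([-0.0304,  0.4766,  0.2311,  1.3256,  0.0005,  1.2289]), 'qvel': array([ 0.0223, -0.0056, -0.0064, -0.0027, -0.0025, -0.0017]), 'joint_efforts': array([ -1.0856, -52.7933,  26.161 ,  -0.0264,  -0.0499,   0.0017]), 'ee_pos': array([ 0.6489, -0.0196,  0.2459]), 'orientation': array([-1.8498, -2.5387, -0.0005]), 'force': array([ 0.2642, -0.7635,  0.5073]), 'ft_torque': array([-0.0199,  0.0204, -0.0114]), 'width': 0.06832655767160556}
```

View pics/s16.png

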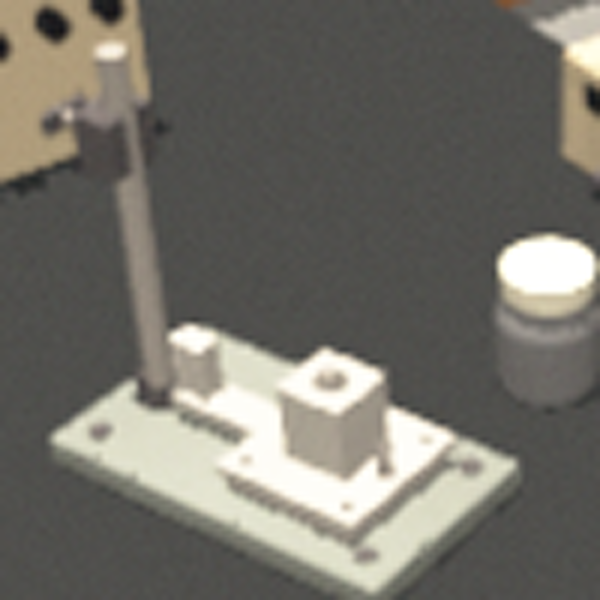

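View pics/t16.png

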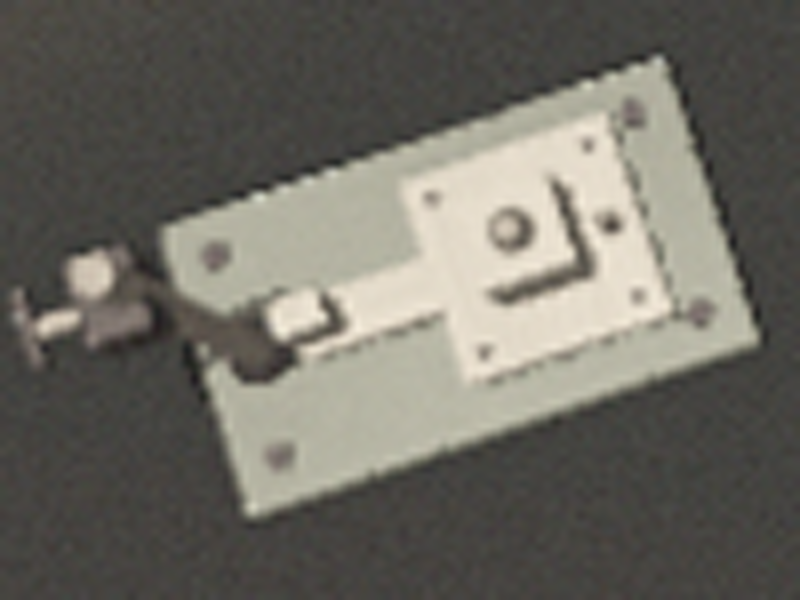

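View pics/s16f.png

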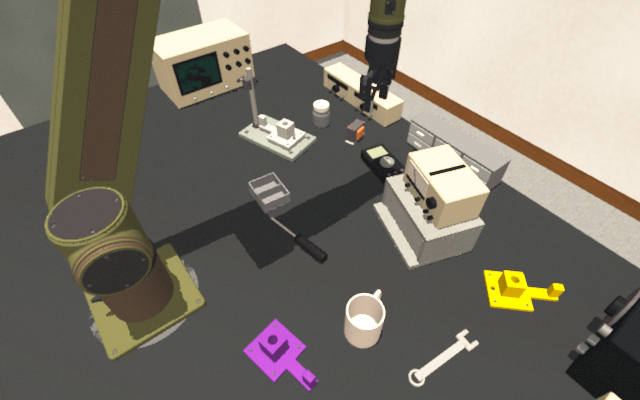

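Run:
```python
from h import *
a=cv2.imread("pics/scene0.png");b=cv2.imread("pics/s16f.png");s7=cv2.imread("pics/s7.png")
out=np.vstack([x[205:270,255:345] for x in(a,b)]);cv2.imwrite("pics/scr.png",cv2.resize(out,None,fx=4.5,fy=4.5,interpolation=cv2.INTER_CUBIC))
A=(230,60,6);C=(155,145,8)
for nm,sp,tp,z in(("hole--",(427,440),(587,146),34),("hole-+",(347,505),(638,296),34),("shaft tip",(331,379),(512,229),80),("lugtop",(194,341),(297,316),68)):
    print(nm,tri(cp(*sp,*A),cp(*tp,*C)))
```

```text
hole-- (array([0.5995, 0.237 , 0.0371]), np.float64(0.0007000408239543878))
hole-+ (array([0.5352, 0.2164, 0.0378]), np.float64(0.0004120261149415261))
shaft tip (array([0.5569, 0.2585, 0.0825]), np.float64(6.449312874182445e-05))
lugtop (array([0.5268, 0.3481, 0.0692]), np.float64(0.001820179830514631))
```

View pics/scr.png

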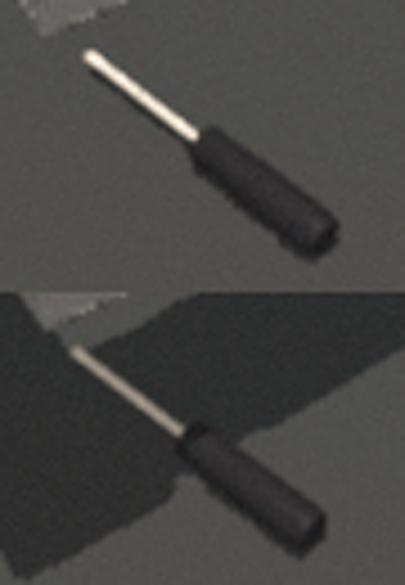

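Run:
```python
from h import *
# crop px -> image: 255+U/4.5, 205+V/4.5 ; second panel V-292.5
f=lambda U,V:onz("scene",255+(U+.5)/4.5-.5,205+(V+.5)/4.5-.5,.01)[:2]
for n,p,q in(("tip",(90,57),(76,350-292.5)),("junction",(197,137),(184,432-292.5)),("end",(335,232),(324,522-292.5))):
    print(n,f(*p),f(*q),(f(*q)-f(*p))*1000)
a=cv2.imread("pics/top0.png");b=cv2.imread("pics/t16f.png");c=cv2.imread("pics/t7.png")
cv2.imwrite("pics/scrt.png",cv2.resize(np.vstack([x[212:245,290:365] for x in(a,b,c)]),None,fx=6,fy=6,interpolation=cv2.INTER_CUBIC))
```

```text
tip [0.3536 0.0115] [0.3469 0.0162] [-6.7124  4.6844]
junction [ 0.3694 -0.075 ] [ 0.3626 -0.072 ] [-6.8068  3.0181]
end [ 0.3912 -0.1726] [ 0.3876 -0.1678] [-3.6886  4.8747]
```

View pics/scrt.png

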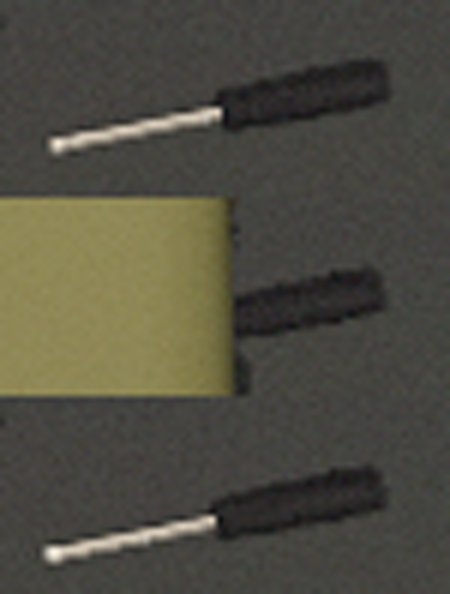

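Run:
```python
from h import *
g=lambda U,V:onz("top",290+(U+.5)/6-.5,212+(V+.5)/6-.5,.012)[:2]
for n,p,q in(("tip",(53,146),(53,554-396)),("junc",(221,110),(217,520-396)),("end",(387,80),(383,487-396)),("c",(304,95),(300,504-396))):
    print(n,g(*p),g(*q),(g(*q)-g(*p))*1000)
print(np.degrees(np.arctan2(*( g(217,124)-g(383,91))[::-1])))
goto((.376,-.118),.10,102)
```

```text
tip [0.3503 0.0091] [0.3437 0.0093] [-6.6458  0.16  ]
junc [ 0.3677 -0.0848] [ 0.36   -0.0824] [-7.7139  2.4657]
end [ 0.3818 -0.1779] [ 0.3757 -0.1754] [-6.0642  2.4606]
c [ 0.3747 -0.1313] [ 0.3676 -0.1289] [-7.1681  2.4755]
99.59806281565875
t 26.15 pos [ 0.6489 -0.0196  0.2459] yaw 107.84321816978932 F [ 0.2642 -0.7635  0.5073] w 0.06832655767160556
shift [ -1.02 -28.99  14.59] turn [-0.   -0.03  5.84]
```

Run:
```python
from h import *
goto((.371,-.125),.10,100.5)
```

```text
t 26.15 pos [ 0.6489 -0.0196  0.2459] yaw 107.84321816978932 F [ 0.2642 -0.7635  0.5073] w 0.06832655767160556
shift [ -1.53 -29.68  14.59] turn [-0.   -0.03  7.34]
```

>>> jog_arm:
  commands:
    - [[0, -5, 0, 0, 0, 2], [0, -10, 0, 0, 0, 4], [-0.5, -15, 2, 0, 0, 6], [-1, -20, 5, 0, 0, 7.3], [-1.5, -25, 8, 0, 0, 7.3], [-1.5, -29.7, 11, 0, 0, 7.3], [-1.5, -29.7, 14.6, 0, 0, 7.3], [-1.5, -29.7, 14.6, 0, 0, 7.3], [-1.5, -29.7, 14.6, 0, 0, 7.3], [-1.5, -29.7, 14.6, 0, 0, 7.3]]
  gripper: 0.6

```text
t: 27.15
ee_pos: [0.375, -0.1257, 0.1019]
orientation: [2.003, 2.413, 0.004]
force: [0.0, 0.5, 0.6]
width: 0.0511
```

Run:
```python
from h import *
goto((.371,-.125),.006,100.5)
s=cams.snapshot("scene")
crop(s,255,170,100,100,6,"s17")
```

```text
t 27.15 pos [ 0.375  -0.1257  0.1019] yaw 100.61588510098913 F [0.0397 0.5117 0.6115] w 0.0511140273800715
shift [ 0.17 -0.43  9.59] turn [0.3  0.14 0.12]
```

View pics/s17.png

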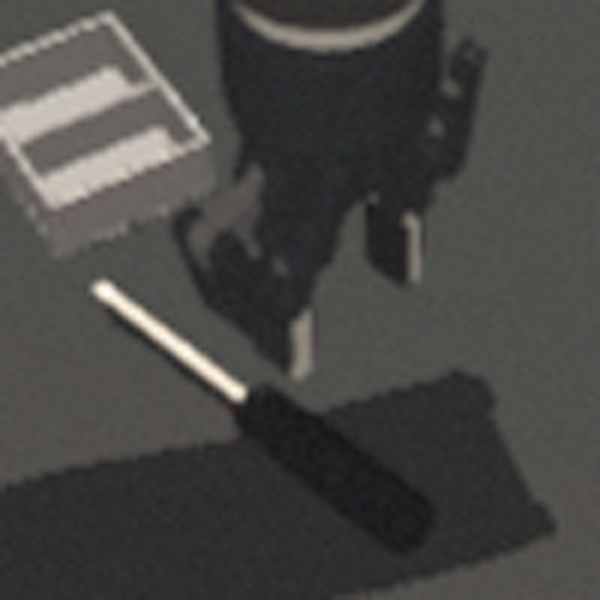

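>>> jog_arm:
  commands:
    - [[0, 0, 2, 0, 0, 0], [0, 0, 4, 0, 0, 0], [0, 0, 6, 0, 0, 0], [0, 0, 6, 0, 0, 0], [0, 0, 6, 0, 0, 0]]

```text
t: 27.7
ee_pos: [0.3733, -0.1258, 0.0408]
orientation: [2.006, 2.415, 0.001]
force: [0.0, 0.4, -0.4]
width: 0.0512
```

Run:
```python
from h import *
goto((.371,-.125),.006,100.5)
s=cams.snapshot("scene")
crop(s,255,170,100,100,6,"s18")
```

```text
t 27.7 pos [ 0.3733 -0.1258  0.0408] yaw 100.5669532067665 F [ 0.0199  0.4354 -0.4387] w 0.05123489235135738
shift [ 0.12 -0.22  3.48] turn [0.12 0.06 0.07]
```

View pics/s18.png

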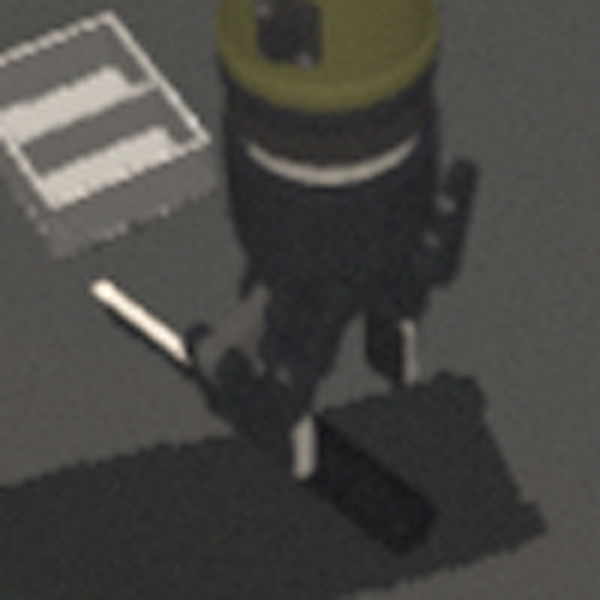

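>>> jog_arm:
  commands:
    - [[0, -0.1, 1, 0, 0, 0], [0, -0.1, 2, 0, 0, 0], [0, -0.1, 2.8, 0, 0, 0], [0, -0.1, 3.3, 0, 0, 0], [0, -0.1, 3.3, 0, 0, 0]]

```text
t: 28.25
ee_pos: [0.3702, -0.1257, 0.0066]
orientation: [-2.008, -2.416, 0.0]
force: [-0.2, 0.3, -0.5]
width: 0.051
```

>>> jog_arm:
  commands:
    - [[0, 0, 0, 0, 0, 0], [0, 0, 0, 0, 0, 0], [0, 0, 0, 0, 0, 0], [0, 0, 0, 0, 0, 0], [0, 0, 0, 0, 0, 0]]
  gripper: 0
  newtons: 20

```text
t: 28.75
ee_pos: [0.3704, -0.1258, 0.007]
orientation: [2.008, 2.415, 0.001]
force: [-0.6, 0.6, 5.4]
width: 0.0239
```

Run:
```python
from h import *
goto((.371,-.125),.006,100.5)
s=cams.snapshot("scene")
crop(s,255,170,100,100,6,"s19")
print("tool shift for world (6.5,-3,0)mm",tool((.0065,-.003,0)))
```

```text
t 28.75 pos [ 0.3704 -0.1258  0.007 ] yaw 100.50803840084018 F [-0.5652  0.6297  5.4377] w 0.02393836116057525
shift [0.07 0.07 0.1 ] turn [0.04 0.02 0.01]
tool shift for world (6.5,-3,0)mm [-0.4135  0.5844  0.0006]
```

View pics/s19.png

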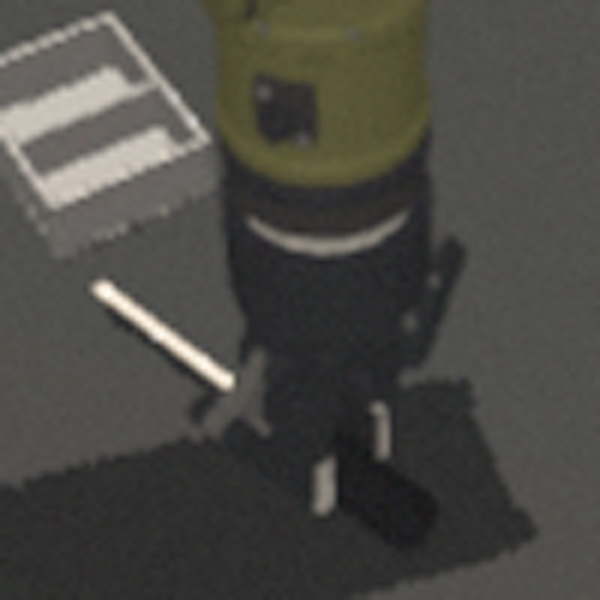

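>>> jog_arm:
  commands:
    - [[0, 0, -0.2, 0, 0, 0], [0, 0, -0.3, 0, 0, 0], [-0.2, 0.3, -0.3, 0, 0, 0], [-0.4, 0.6, -0.3, 0, 0, 0], [-0.4, 0.6, -0.3, 0, 0, 0], [-0.4, 0.6, -0.15, 0, 0, 0], [-0.4, 0.6, 0, 0, 0, 0], [-0.4, 0.6, 0, 0, 0, 0]]

```text
t: 29.6
ee_pos: [0.3767, -0.1285, 0.007]
orientation: [2.009, 2.415, 0.0]
force: [-0.6, 0.6, 6.4]
width: 0.024
```

Run:
```python
from h import *
goto((.3769,-.1288),.006,100.5)
s=cams.snapshot("scene")
crop(s,255,170,100,100,6,"s20")
```

```text
t 29.6 pos [ 0.3767 -0.1285  0.007 ] yaw 100.50720940224785 F [-0.6438  0.5783  6.4478] w 0.023998030307782355
shift [-0.03  0.02  0.1 ] turn [0.01 0.   0.01]
```

View pics/s20.png

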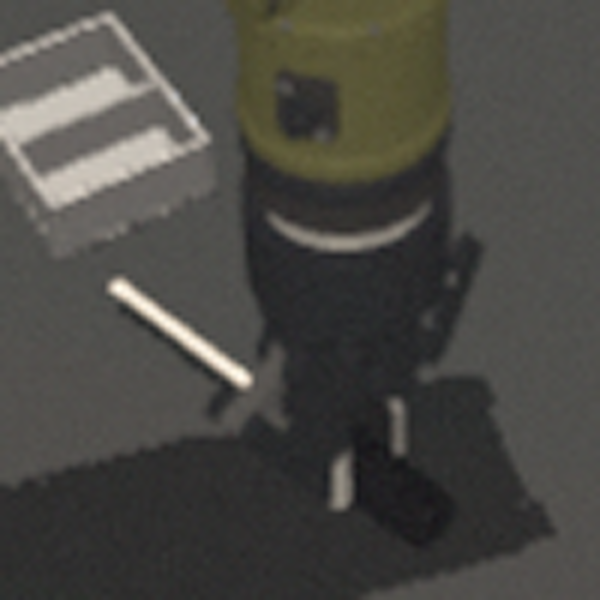

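Tip is at (118,286), matching the original (119,288). Release and back away.

>>> jog_arm:
  commands:
    - [[0, 0, 0, 0, 0, 0], [0, 0, 0, 0, 0, 0], [0, 0, 0, 0, 0, 0], [0, 0, 0, 0, 0, 0]]
  gripper: 0.6

```text
t: 30.05
ee_pos: [0.3765, -0.1285, 0.0065]
orientation: [-2.008, -2.415, 0.0]
force: [0.3, -0.7, 0.6]
width: 0.051
```

>>> jog_arm:
  commands:
    - [[0, 0, -1, 0, 0, 0], [0, 0, -3, 0, 0, 0], [0, 0, -6, 0, 0, 0], [0, 0, -10, 0, 0, 0], [0, 0, -15, 0, 0, 0], [0, 0, -20, 0, 0, 0], [0, 5, -22, 0, 0, 0], [0, 9, -22, 0, 0, 0], [0, 9, -22, 0, 0, 0], [0, 9, -22, 0, 0, 0]]

```text
t: 31.05
ee_pos: [0.4652, -0.1118, 0.226]
orientation: [-2.007, -2.415, 0.001]
force: [0.2, 0.2, 0.2]
width: 0.0514
```

Run:
```python
from h import *
s=cams.snapshot("scene");t=cams.snapshot("top");cv2.imwrite("pics/s21.png",s)
a=cv2.imread("pics/scene0.png");ta=cv2.imread("pics/top0.png")
o=np.vstack([np.hstack([x[205:270,255:345],x[85:165,230:330][:65]]) for x in(a,s)])
cv2.imwrite("pics/cmp.png",cv2.resize(o,None,fx=4,fy=4,interpolation=cv2.INTER_CUBIC))
r=robot.sense();print(r["t"],r["ee_pos"],r["force"])
```

```text
31.15 [ 0.4636 -0.1119  0.2258] [-0.8448 -0.6524  0.29  ]
```

View pics/cmp.png

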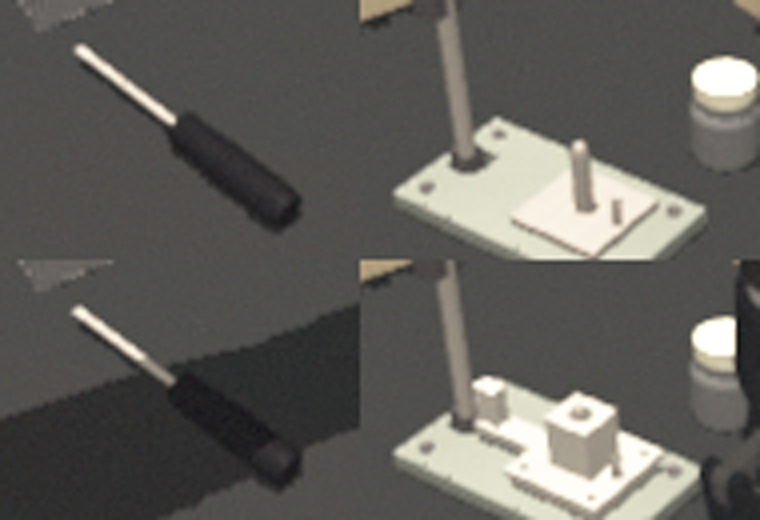

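View pics/s21.png

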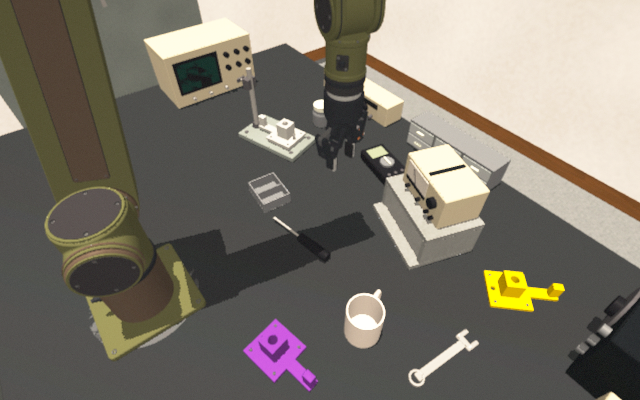

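Run:
```python
from station import job
print(job.close_job())
```

```text
the job is handed in; nothing more can be done
None
```

The carrier is seated on the stand's pad over both shaft and pin, with its lug next to the rod, and released. I drew it out by the lug, set it flat on the bench and let go. I then centred it with a light squeeze on the hub, gripped it by the hub and lowered it home. I handed in at about 31 s of the 72 s.

**Last checks on the carrier:**
- The pin shows through its hole and the shaft tip shows in the hub's mouth.
- Contact with the pad came at the expected height, within about 1 mm. The lowering was free of side force until then, and I pressed to 11 N before letting go.
- Two-view heights read about 37 mm for the plate top against 34 mm nominal. The same 2–3 mm excess showed on other points of known height, so I took it as camera bias.
- The gripper is open and about 0.2 m above the bench, touching nothing.

**One fault, mended:** while drawing the carrier out, it or the gripper nudged the screwdriver about 7 mm. I gripped its handle lightly and put it back; it now matches the first picture to about one or two pixels (roughly 2–3 mm).

In the last full view the other things on the bench look to be where they started.

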